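Refill and reassemble the two-tier spice rack

ROBOT

A 6-joint arm with a two-finger parallel gripper is mounted at the origin on a cart in front of the work surface, level with it; the furniture and walls round the work are solid. World frame = base frame: x ahead of the robot, y to its left, z up, the work surface at z = 0. Lengths are in mm, angles in degrees, forces in N, time in s.
With the tool pointing down it reaches from about 275 to 825 mm from the base axis. Payload 5.2 kg.
Tool frame: the origin (TCP) lies on the centre line of the jaws, within the pads' length; the fingertips stand finger_overhang ahead of it and the grasp point (between the pads) lies 8 mm behind it (finger_overhang is the distance from the TCP to the fingertips, in mm); z points along the fingers, x is the direction in which the jaws open and shut, and the axes are right-handed (so a half turn about z gives the same grasp; the last joint's range is limited). The gripper opens to 93 mm and grips with 3 to 60 N. Pads are 15 mm wide; open, the fingers measure 128 mm over their backs; the gripper's body (75 mm by 188 mm) begins 65 mm behind the grasp point.
Start: joints at [61.604, 14.817, 87.949, -0, 77.235, -11.62], TCP at [158.727, 526.603, 229.653] pointing down, gripper open.
Joint ranges: [-179.93, 179.93], [-52.35, 119.4], [10.71, 147.94], [-69.91, 249.91], [12.55, 155.21], [-178.61, 178.61]. Speed limits (degrees/s): [147.25, 147.25, 180, 180, 180, 180].

INTERFACE

Orientations are given as [roll, pitch, yaw] about the fixed x, y, z axes, in that order (R = Rz(yaw) Ry(pitch) Rx(roll)).
In Python, from workcell import read_state, capture, calibration, finish_job, finger_overhang gives the robot as it stands. The module is installed in compiled form; this text tells all that it offers.
- The arm moves only by the tool apply_moves, never from a script. Its argument "targets" is a list of rows, each a list of 7 numbers: the shift along the tool's x, y, z in mm, then the turn, a rotation vector about the tool's x, y, z in rad, then the opening, from -1 (shut) to 1 (fully open). A call has 1 to 5 rows; each row shifts and turns the commanded pose from where the row before left it, along the tool's axes as they then stand; what a row does not reach is not made up. A row lasts 1/10 s, in which the tool goes at most 50 mm and 8.59 degrees, less where a joint would pass 70% of its speed; a pose out of reach is approached as far as the arm can. A call with a gripper value outside its range is refused whole. The fingers move at their own pace and stop on an object; "force" is the grip in N (left out, the last holds). Time passes only in rows, so rows that do not move let the fingers close. It gives the time, the measured TCP pose, the force and the opening at its end, in the units of the state.
- read_state(): the state, without advancing time (a new reading comes with each control period).
- capture(name): name is "scene" or "top"; returns the picture (420x560x3 uint8, red, green, blue); there is no depth.
- calibration(name): a dict with "mtx" (3x3 intrinsics, pixels), "D" ([k1, k2, p1, p2, k3] as OpenCV has them; the pictures are not rectified), "T" (4x4, takes a point from camera to world coordinates). Camera axes: x right, y down, z forward; pixel columns grow to the right and rows downward; lengths in mm; the calibration is good to about 2 mm. A picture is of the moment at which its call begins. calibration takes no time and is no camera call.
- finish_job(): hands the job in, once; it reports no verdict.
The state is a dict: "time_s": time; "qpos": joint angles; "joint_vel": joint speeds; "effort": joint torques, N m; "ee_pos": TCP position; "tcp_rot": TCP orientation; "wrist_force": force on the tool from outside, world axes, zero at the start; "wrist_torque": the same for the moment, N m; "opening": opening from 0.0 (shut) to 1.0 (fully open).
Only numpy, scipy, OpenCV 4.12 (cv2) and the standard library are available. Lean on these libraries where they do the work, as an engineer would, in place of code of your own. Each camera call takes 0.05 s, during which the arm holds its last target. There are 200 camera calls.

TASK

Put the two-tier spice rack back together. First stand the spice jar that is still on the worktop upright in the free middle place of the rack's lower shelf, midway between the two jars already there. Then take the washed upper shelf, the one with the bow handle, off its sloping drying stand and lower it gently onto the rack, all four posts coming up through its corner holes together, letting go only when it lies level and fully down on the shoulders of the posts; drop nothing, and leave everything else standing where it is.

Things in the scene. Friction and masses are not known exactly. Their poses are not given: they have to be found in the camera images.
- rack: Lower part of the spice rack, fixed. Bamboo lower shelf 150 (x) x 230 (y) mm, its top 16 mm above the worktop, with four steel corner posts. Thin rails join the posts, up to 47 mm above the worktop. Origin: centre of the underside, on the worktop; z up, -x is the front, towards the robot. The free middle place for the jar is at x = 0, y = 0, its foot 16 mm above the worktop
- post_shoulders (a point): Midpoint between the four posts of the rack, at the height of their shoulders (134 mm above the worktop). Axes as the rack. Posts stand at x = +-57, y = +-97 mm: 18 mm diameter below the shoulder; above it a spigot of 10 mm diameter, 18 mm straight, then tapering over 12 mm to a tip of 4 mm, 30 mm above the shoulder
- upper_shelf: Lift-off upper shelf (about 0.4 kg): bamboo plate 150 (x) x 230 (y) x 8 mm, four 13 mm through holes at x = +-57, y = +-97 mm, edge rail 32 mm high, bow handle. Origin: centre of the underside; z is its normal. Fits either way round; seated, its origin is at point post_shoulders. Starts on the drying stand, front edge low, normal leaning 33 degrees from vertical towards its -x, roughly towards the robot
- shelf_handle (a point): Centre of the upper shelf's handle bar: straight wooden bar along the shelf's y, 100 mm long, 14 mm wide (along the shelf's x), 18 mm high (along its normal); bar centre 63 mm above the plate's underside, 46 mm free below the bar; steel uprights at its two ends. Axes are those of the shelf
- drying_stand: Sloping stand of steel wire, fixed, 170 mm wide, slope 33 degrees, front roughly towards the robot. The upper shelf lies loose on it; two hooks 16 mm high hold its low front edge, so it comes off by lifting straight up. Origin: on the worktop below the middle of the stand, 70 mm under the shelf's underside; z up, slope rises along +x
- loose_jar: Spice jar (glass, green cap) that stands on the worktop to the right of the rack: 46 mm diameter, 106 mm high, about 0.1 kg. Origin: centre of its foot; z up
- jar_left: Spice jar of the same shape, 46 x 106 mm, already in the rack's lower shelf, on its left (+y), about 65 mm from the middle. Origin: centre of its foot. Stays
- jar_right: Spice jar of the same shape, 46 x 106 mm, already in the rack's lower shelf, on its right (-y), about 65 mm from the middle. Origin: centre of its foot. Stays
- pepper_grinder: Bystander: pepper grinder, glass foot and steel head, 54 mm diameter, 136 mm high, on the worktop near the loose jar. Origin: centre of its foot
- shaker: Bystander: small shaker with a grey domed cap, 44 mm diameter, 90 mm high, on the worktop near the loose jar. Origin: centre of its foot
- egg_timer: Bystander: white wind-up kitchen timer, 66 mm diameter, 60 mm high, on the worktop behind the gap between rack and drying stand. Origin: centre of its foot
Not all that is in view belongs to the job. What is shaped like the loose_jar but pink or purple is not meant. Leave any blue look-alike of the jar_right alone.

How it is judged (in metres and radians):
On the way, in this order (a step that is already met when the one before it is completed fails the run):
1. the loose jar stands upright in the middle place of the lower shelf, let go, the upper shelf still on its drying stand (x of loose_jar in the frame of rack between -0.03 and 0.03 m and y of loose_jar in the frame of rack between -0.018 and 0.018 m and z of loose_jar in the frame of rack between 0.012 and 0.02 m and angle between each of loose_jar, jar_left, jar_right's own z axis and vertical below 0.06 rad and x of jar_left in the frame of rack between -0.03 and 0.03 m and y of jar_left in the frame of rack between 0.045 and 0.085 m and z of jar_left in the frame of rack between 0.012 and 0.02 m and x of jar_right in the frame of rack between -0.03 and 0.03 m and y of jar_right in the frame of rack between -0.085 and -0.045 m and z of jar_right in the frame of rack between 0.012 and 0.02 m and contact force between the fingers and loose_jar below 0.1 N and distance of upper_shelf from where it was at the start of the episode below 0.03 m), for 0.2 s.
2. the upper shelf is lifted clear of the drying stand, held in the fingers (contact force between the fingers and upper_shelf above 0.5 N and distance of upper_shelf from where it was at the start of the episode above 0.06 m and contact force between upper_shelf and drying_stand below 0.1 N), for 0.1 s.
3. the upper shelf lies fully down on all four shoulders (z of upper_shelf in the frame of rack between 0.131 and 0.137 m and horizontal distance between upper_shelf and rack below 0.004 m and angle between the z axis of upper_shelf and the z axis of rack, either way round below 0.025 rad and angle between the x axis of upper_shelf and the x axis of rack, either way round below 0.05 rad), for 0.2 s.
At the end, for the whole second after the job is handed in: Upper shelf level, fully down on the four shoulders (3 mm in height, 4 mm sideways), let go and at rest; loose jar upright on the lower shelf within 18 mm of the middle, the other two jars still in their places (20 mm) and upright; bystanders within 30 mm of where they stood (all of step 3 and x of loose_jar in the frame of rack between -0.03 and 0.03 m and y of loose_jar in the frame of rack between -0.018 and 0.018 m and z of loose_jar in the frame of rack between 0.012 and 0.02 m and angle between each of loose_jar, jar_left, jar_right's own z axis and vertical below 0.06 rad and x of jar_left in the frame of rack between -0.03 and 0.03 m and y of jar_left in the frame of rack between 0.045 and 0.085 m and z of jar_left in the frame of rack between 0.012 and 0.02 m and x of jar_right in the frame of rack between -0.03 and 0.03 m and y of jar_right in the frame of rack between -0.085 and -0.045 m and z of jar_right in the frame of rack between 0.012 and 0.02 m and contact force between the fingers and upper_shelf below 0.1 N and linear speed of each of upper_shelf, loose_jar below 0.02 m/s and distance of each of pepper_grinder, shaker, egg_timer from where it was at the start of the episode below 0.03 m and angle between each of pepper_grinder, shaker, egg_timer's own z axis and vertical below 0.1 rad); the robot touches nothing.
It fails at once if a bystander is knocked over or pushed away (more than 30 mm) (distance of any of pepper_grinder, shaker, egg_timer from where it was at the start of the episode above 0.03 m or angle between any of pepper_grinder, shaker, egg_timer's own z axis and vertical above 0.5 rad).
It fails at once if the jar or the upper shelf is dropped (falls faster than 0.5 m/s) ((contact force between each of the fingers, the arm and loose_jar below 0.1 N and linear speed of loose_jar above 0.5 m/s) or (contact force between each of the fingers, the arm and upper_shelf below 0.1 N and linear speed of upper_shelf above 0.5 m/s)).
It fails at once if the upper shelf is let go over the rack while it is more than 10 mm above the shoulders (contact force between each of the fingers, the arm and upper_shelf below 0.1 N and horizontal distance between upper_shelf and rack below 0.1 m and z of upper_shelf in the frame of rack above 0.144 m).
It fails at once if the upper shelf is forced down on the rack (more than 60 N) (contact force between upper_shelf and rack above 60 N).
It also fails if it takes over 67 s, if anything falls off the work surface, if the arm or the gripper's body presses on something with over 40 N, if the wrist force passes 120 N, or if a joint passes its speed limit or range.

## Working session

There is one attempt and no reset: what is moved stays moved. The work goes in short steps, Python scripts to look and compute and a tool call to move; the robot and the scene stay as the last step left them, time stands still between calls to the robot, and variables do not carry over. Pictures are saved under pics/ and viewed, about 8 in all and at most 12, crops included, and the job is handed in when it is done.

Besides the shell and the picture viewer there is one more tool, called after "Emit:" as name(argument=value, ...), one argument or row to a line, values as JSON. apply_moves: Moves the arm, as the interface text tells. Its arguments: {"type":"object","properties":{"targets":{"type":"array","items":{"type":"array","items":{"type":"number"}}},"force":{"type":"number"}},"required":["targets"]}

```bash
mkdir -p pics; python3 - <<'E'
from workcell import *
import cv2,numpy as np
np.set_printoptions(suppress=True,precision=3)
print(read_state()); print(finger_overhang if not callable(finger_overhang) else finger_overhang())
for n in("scene","top"):
    c=calibration(n); print(n,c["mtx"],c["D"],c["T"])
    cv2.imwrite(f"pics/{n}0.png",cv2.resize(capture(n)[:,:,::-1],(800,600),interpolation=cv2.INTER_CUBIC))
    
E
```

```text
{'time_s': 0.0, 'qpos': array([ 61.604,  14.859,  88.01 ,   0.001,  77.234, -11.62 ]), 'joint_vel': array([-0.04 , -0.005, -0.076,  0.052,  0.008,  0.093]), 'effort': array([ -0.001, -43.731, -28.401,   0.072,   0.041,  -0.   ]), 'ee_pos': array([158.471, 526.136, 228.829]), 'tcp_rot': array([-179.978,    0.101,   73.223]), 'wrist_force': array([-0.766, -0.2  ,  1.122]), 'wrist_torque': array([-0.011,  0.033, -0.059]), 'opening': 0.9978464136860502}
11.0
scene [[495.753   0.    269.498]
 [  0.    495.753 211.334]
 [  0.      0.      1.   ]] [-0.058  0.     0.     0.     0.   ] [[  -0.727   -0.381    0.572 -403.517]
 [  -0.687    0.431   -0.586  896.431]
 [  -0.023   -0.818   -0.574 1034.39 ]
 [   0.       0.       0.       1.   ]]
top [[494.433   0.    285.925]
 [  0.    494.433 207.46 ]
 [  0.      0.      1.   ]] [0.019 0.    0.    0.    0.   ] [[   0.239   -0.84     0.487 -263.634]
 [  -0.971   -0.205    0.124 -222.027]
 [  -0.005   -0.503   -0.864 1473.564]
 [   0.       0.       0.       1.   ]]
```

View pics/scene0.png

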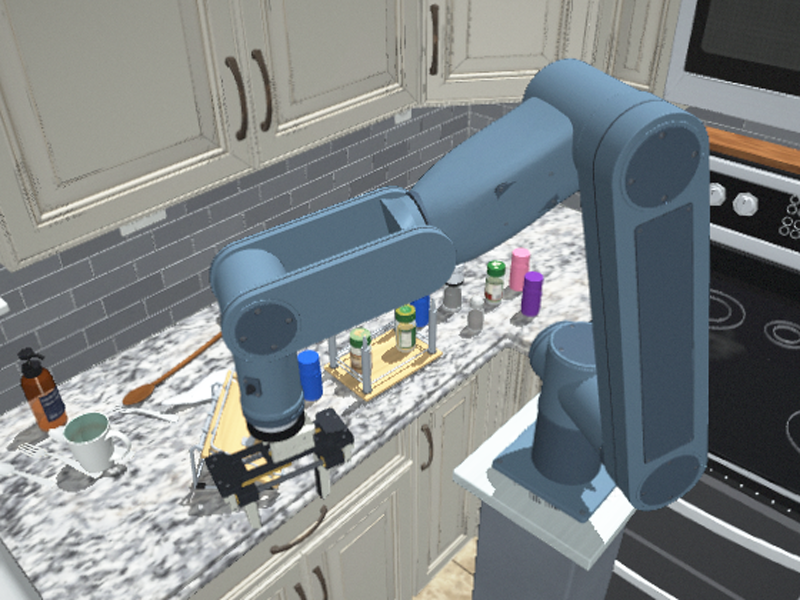

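View pics/top0.png

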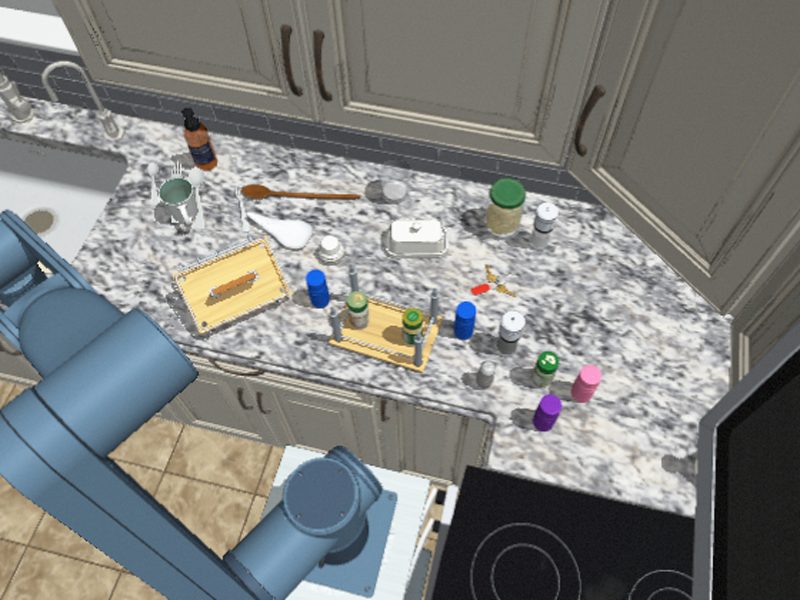

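The top view is clear. The shelf on its stand is at about (232,285), the rack at (385,330) and the loose green-cap jar at (546,367). The jar is hemmed in by the grinder (510,330), shaker (486,373), pink (586,383) and purple (547,413) jars. Next I'll zoom in to get landmarks.

```bash
python3 - <<'E'
from workcell import *
import cv2,numpy as np
im=capture("top")[:,:,::-1]; np.save("top0.npy",im)
a=cv2.resize(im[190:260,215:315],None,fx=7,fy=7,interpolation=cv2.INTER_CUBIC)
cv2.imwrite("pics/rack.png",a)
b=cv2.resize(im[160:240,115:210],None,fx=7,fy=7,interpolation=cv2.INTER_CUBIC)
cv2.imwrite("pics/shelf.png",b)
E
```

```text
(no output)
```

View pics/rack.png

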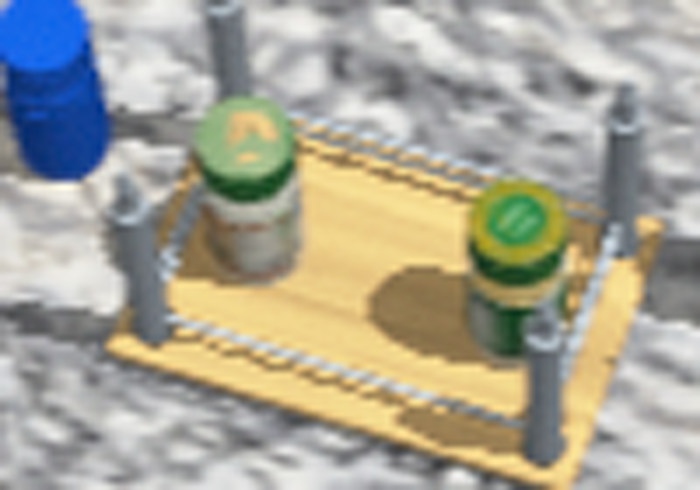

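View pics/shelf.png

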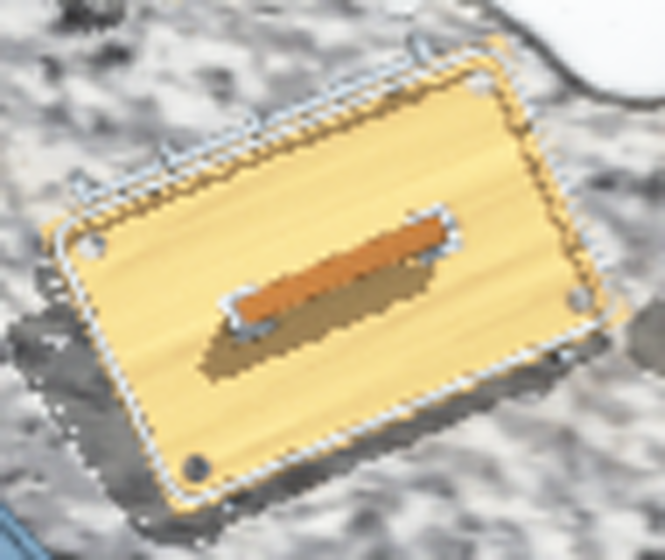

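The crops show the rack posts and the shelf's holes and handle clearly. I'll fit poses to those landmarks and crop the loose-jar area.

```bash
cat > h.py <<'E'
import cv2,numpy as np
from scipy.spatial.transform import Rotation as R
from scipy.optimize import least_squares
from workcell import *
np.set_printoptions(suppress=True,precision=2)
def proj(n,P):
    c=calibration(n);T=np.linalg.inv(c["T"]);P=np.atleast_2d(P)
    return cv2.projectPoints(P@T[:3,:3].T+T[:3,3],np.zeros(3),np.zeros(3),c["mtx"],np.array(c["D"],float))[0][:,0]
def ray(n,uv,z):
    c=calibration(n);p=cv2.undistortPoints(np.array(uv,float).reshape(-1,1,2),c["mtx"],np.array(c["D"],float))[:,0]
    d=np.c_[p,np.ones(len(p))]@c["T"][:3,:3].T;o=c["T"][:3,3]
    return o+d*((z-o[2])/d[:,2])[:,None]
def un(p,x0,y0,s): return (np.array(p,float)+.5)/s-.5+[x0,y0]
def pose(v): # x,y,z,yaw,pitch
    return R.from_euler('ZY',[v[3],v[4]],degrees=True),np.array(v[:3])
E
python3 - <<'E'
from h import *
uv=un([(122,178),(544,315),(627,92),(132,212),(545,342),(625,125),(225,12),(108,345),(662,225)],215,190,7)
M=np.array([(-57,97,164),(-57,-97,164),(57,-97,164),(-57,97,134),(-57,-97,134),(57,-97,134),(57,97,134),(-75,115,16),(75,-115,16)],float)
f=lambda v:(proj("top",M@R.from_euler('z',v[2],degrees=True).as_matrix().T+[v[0],v[1],0])-uv).ravel()
s=least_squares(f,[400,0,0]);print("rack",s.x);print(s.fun.reshape(-1,2))
uv=un([(92,245),(482,82),(582,298),(196,468),(498,42),(620,318),(182,510),(45,230),(240,310),(445,235)],115,160,7)
M=np.array([(57,97,8),(57,-97,8),(-57,-97,8),(-57,97,8),(75,-115,8),(-75,-115,8),(-75,115,8),(75,115,8),(0,50,72),(0,-50,72)],float)
def f(v,w=1):
    r,t=pose([*v,-33]);return np.r_[(proj("top",r.apply(M)+t)-uv).ravel(),w*(v[2]-70)/10]
s=least_squares(f,[400,300,70,0]);print("shelf",s.x);print(s.fun[:-1].reshape(-1,2))
print("jars",ray("top",un([(246,140),(518,222)],215,190,7),106+16))
q=np.array([(547,361),(586,374),(547,402),(488,366),(513,320),(465,310),(317,278),(329,241)])*.7
for n,p,z in zip("loose pink purple shaker grinder blueR blueL timer".split(),q,[106,106,106,88,136,106,106,60]): print(n,ray("top",[p],z)[0])
im=np.load("top0.npy");cv2.imwrite("pics/jar.png",cv2.resize(im[205:310,315:430],None,fx=5.7,fy=5.7,interpolation=cv2.INTER_CUBIC))
E
```

```text
rack [457.28  16.91  -5.51]
[[-0.01  0.04]
 [ 0.09 -0.79]
 [ 0.27 -0.07]
 [-0.48 -0.06]
 [-0.12 -0.12]
 [ 0.29  0.11]
 [-0.14 -0.99]
 [-0.73  1.18]
 [ 0.84  0.67]]
shelf [469.82 388.26  58.24  41.77]
[[ 0.27  0.07]
 [-0.09  0.27]
 [-0.38  0.38]
 [ 0.2  -0.09]
 [ 0.38 -1.02]
 [ 1.28  0.23]
 [-0.7   1.16]
 [-0.69 -0.64]
 [-0.17  0.65]
 [-0.04 -1.19]]
jars [[463.66  81.33 122.  ]
 [451.84 -47.76 122.  ]]
loose [ 422.78 -349.26  106.  ]
pink [ 412.43 -432.88  106.  ]
purple [ 330.72 -362.49  106.  ]
shaker [ 390.07 -230.     88.  ]
grinder [ 486.49 -261.89  136.  ]
blueR [ 502.98 -155.5   106.  ]
blueL [504.89 188.21 106.  ]
timer [638.4  205.61  60.  ]
```

View pics/jar.png

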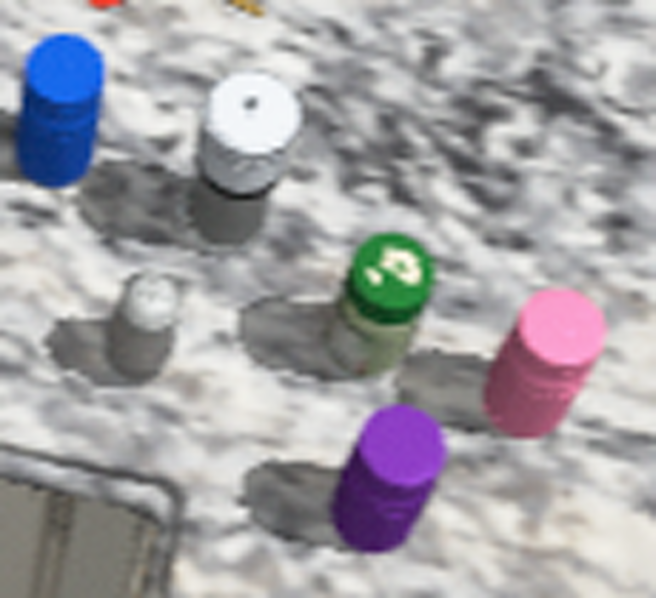

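The loose jar's cap is at crop (392,272), which agrees with my estimate. Pink and purple lie on its -y and -x sides, so the jaws will go along the (1,-1) diagonal. Now a small planner to work out the rows.

```bash
cat >> h.py <<'E'
def plan(p1,rpy1,N,op,start=None):
    s=read_state()
    p,r=(s["ee_pos"],R.from_euler('xyz',s["tcp_rot"],degrees=True)) if start is None else start
    p1=np.array(p1,float);r1=R.from_euler('xyz',rpy1,degrees=True) if not isinstance(rpy1,R) else rpy1
    rows=[]
    for k in range(N):
        sh=np.round(r.inv().apply((p1-p)/(N-k)),1);rv=np.round((r.inv()*r1).as_rotvec()/(N-k),3)
        rows.append([*map(float,sh),*map(float,rv),op]);p=p+r.apply(sh);r=r*R.from_rotvec(rv)
    for i in range(0,N,5): print(str(rows[i:i+5]).replace(' ',''))
    print('end',p,r.as_euler('xyz',degrees=True));return p,r
def st():
    s=read_state();print(s["time_s"],s["ee_pos"],s["tcp_rot"],s["wrist_force"],s["opening"])
E
python3 - <<'E'
from h import *
print(ray("top",un([(392,272)],315,205,5.7),106))
s=plan([424,-350,280],[180,0,-45],21,0.5)
s=plan([424,-350,150],[180,0,-45],4,0.5,s)
E
```

```text
[[ 424.41 -350.42  106.  ]]
[[-36.3,24.1,-2.4,0.0,0.0,0.098,0.5],[-33.8,27.6,-2.4,0.0,0.0,0.098,0.5],[-30.9,30.8,-2.4,0.0,0.0,0.098,0.5],[-27.7,33.6,-2.4,0.0,0.0,0.098,0.5],[-24.3,36.2,-2.4,0.0,0.0,0.098,0.5]]
[[-20.7,38.4,-2.4,0.0,0.0,0.098,0.5],[-16.8,40.2,-2.4,0.0,0.0,0.098,0.5],[-12.8,41.7,-2.4,0.0,0.0,0.098,0.5],[-8.7,42.7,-2.4,0.0,0.0,0.098,0.5],[-4.4,43.4,-2.4,0.0,0.0,0.098,0.5]]
[[-0.2,43.6,-2.4,0.0,0.0,0.098,0.5],[4.1,43.4,-2.4,0.0,0.0,0.099,0.5],[8.4,42.8,-2.4,0.0,0.0,0.098,0.5],[12.5,41.8,-2.4,0.0,0.0,0.099,0.5],[16.6,40.3,-2.4,0.0,0.0,0.098,0.5]]
[[20.4,38.5,-2.3,0.0,-0.0,0.099,0.5],[24.2,36.3,-2.4,0.0,-0.0,0.098,0.5],[27.6,33.8,-2.3,0.0,-0.0,0.099,0.5],[30.8,30.9,-2.4,0.0,-0.0,0.098,0.5],[33.6,27.7,-2.3,0.001,-0.0,0.099,0.5]]
[[36.3,24.2,-2.4,0.0,-0.0,0.098,0.5]]
end [ 424.04 -350.02  280.  ] [179.98  -0.01 -44.98]
[[-0.0,-0.0,32.5,0.0,-0.0,0.0,0.5],[-0.0,-0.0,32.5,0.0,-0.0,0.0,0.5],[-0.0,-0.0,32.5,0.0,-0.0,0.0,0.5],[-0.1,-0.0,32.5,0.0,-0.0,0.0,0.5]]
end [ 423.96 -350.01  150.  ] [179.98  -0.01 -44.98]
```

Emit:
apply_moves(
  targets=[
    [-36.3,24.1,-2.4,0,0,0.098,0.5],
    [-33.8,27.6,-2.4,0,0,0.098,0.5],
    [-30.9,30.8,-2.4,0,0,0.098,0.5],
    [-27.7,33.6,-2.4,0,0,0.098,0.5],
    [-24.3,36.2,-2.4,0,0,0.098,0.5],
  ],
)

```text
time_s: 0.65
ee_pos: [221.9, 316.3, 241.5]
tcp_rot: [180.0, 0.0, 45.0]
wrist_force: [1.3, -0.0, -0.2]
opening: 0.749
```

Emit:
apply_moves(
  targets=[
    [-20.7,38.4,-2.4,0,0,0.098,0.5],
    [-16.8,40.2,-2.4,0,0,0.098,0.5],
    [-12.8,41.7,-2.4,0,0,0.098,0.5],
    [-8.7,42.7,-2.4,0,0,0.098,0.5],
    [-4.4,43.4,-2.4,0,0,0.098,0.5],
  ],
)

```text
time_s: 1.15
ee_pos: [285.0, 107.8, 253.8]
tcp_rot: [180.0, -0.0, 16.9]
wrist_force: [1.9, -0.3, 0.0]
opening: 0.75
```

Emit:
apply_moves(
  targets=[
    [-0.2,43.6,-2.4,0,0,0.098,0.5],
    [4.1,43.4,-2.4,0,0,0.099,0.5],
    [8.4,42.8,-2.4,0,0,0.098,0.5],
    [12.5,41.8,-2.4,0,0,0.099,0.5],
    [16.6,40.3,-2.4,0,0,0.098,0.5],
  ],
)

```text
time_s: 1.65
ee_pos: [348.3, -101.2, 265.8]
tcp_rot: [-180.0, -0.0, -11.4]
wrist_force: [0.7, -0.0, 0.1]
opening: 0.752
```

Emit:
apply_moves(
  targets=[
    [20.4,38.5,-2.3,0,0,0.099,0.5],
    [24.2,36.3,-2.4,0,0,0.098,0.5],
    [27.6,33.8,-2.3,0,0,0.099,0.5],
    [30.8,30.9,-2.4,0,0,0.098,0.5],
    [33.6,27.7,-2.3,0,0,0.099,0.5],
  ],
)

```text
time_s: 2.15
ee_pos: [411.6, -309.7, 277.1]
tcp_rot: [-180.0, 0.0, -39.6]
wrist_force: [0.2, 0.7, 0.5]
opening: 0.751
```

Emit:
apply_moves(
  targets=[
    [36.3,24.2,-2.4,0,0,0.098,0.5],
    [0,0,0,0,0,0,0.5],
    [0,0,0,0,0,0,0.5],
  ],
)

```text
time_s: 2.45
ee_pos: [423.8, -350.1, 278.6]
tcp_rot: [-180.0, 0.1, -45.0]
wrist_force: [-0.3, -1.1, -0.3]
opening: 0.746
```

```bash
python3 - <<'E'
from h import *
im=capture("scene")[:,:,::-1];np.save("scene1.npy",im)
a=cv2.resize(im[225:350,125:235],None,fx=4.75,fy=4.75,interpolation=cv2.INTER_CUBIC)
b=cv2.resize(im[190:290,220:315],None,fx=2.9,fy=2.9,interpolation=cv2.INTER_CUBIC)
c=cv2.resize(im[165:235,305:395],None,fx=3,fy=3,interpolation=cv2.INTER_CUBIC)
o=np.zeros((594,800,3),np.uint8);o[:593,:522]=a[:593,:522];o[:290,524:799]=b[:290,:275];o[300:510,524:794]=c
cv2.imwrite("pics/scene1.png",o)
print(proj("scene",[[424,-350,106],[424,-350,0]]))
E
```

```text
[[348.27 185.  ]
 [346.3  209.78]]
```

View pics/scene1.png

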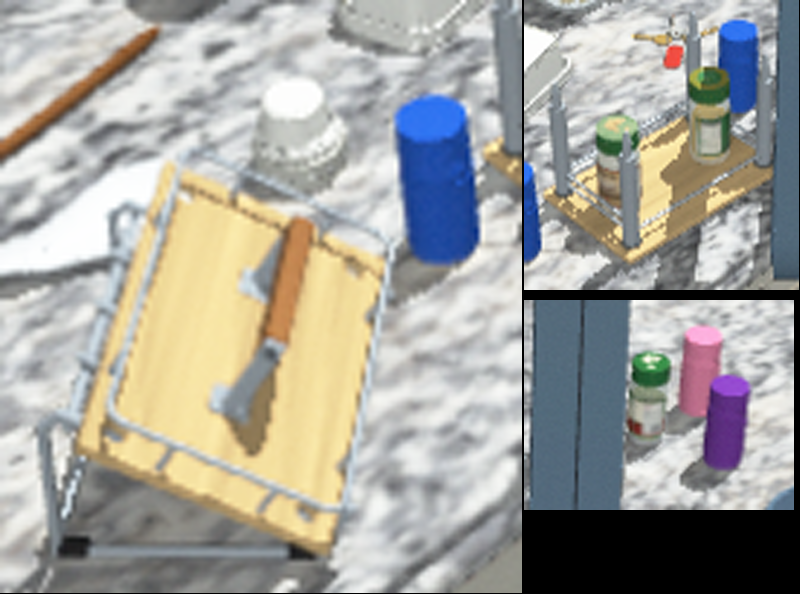

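```bash
python3 - <<'E'
from h import *
ut=un([(122,178),(544,315),(627,92),(132,212),(545,342),(625,125),(225,12)],215,190,7)
Mt=np.array([(-57,97,164),(-57,-97,164),(57,-97,164),(-57,97,134),(-57,-97,134),(57,-97,134),(57,97,134)],float)
us=un([(629-524,133),(558-524,87),(765-524,55),(692-524,15)],220,190,2.9)
Ms=np.array([(-57,97,163),(57,97,163),(-57,-97,163),(57,-97,163)],float)
def f(v):
    r=R.from_euler('z',v[2],degrees=True);t=[v[0],v[1],0]
    return np.r_[(proj("top",r.apply(Mt)+t)-ut).ravel(),(proj("scene",r.apply(Ms)+t)-us).ravel()]
s=least_squares(f,[457,17,-5]);print("rack",s.x);print(s.fun.reshape(-1,2))
ut=un([(92,245),(482,82),(582,298),(196,468),(498,42),(620,318),(182,510),(45,230),(240,310),(445,235)],115,160,7)
Mt=np.array([(57,97,8),(57,-97,8),(-57,-97,8),(-57,97,8),(75,-115,8),(-75,-115,8),(-75,115,8),(75,115,8),(0,50,72),(0,-50,72)],float)
us=un([(170,165),(385,255),(330,540),(83,448),(301,225),(276,343)],125,225,4.75)
Ms=np.array([(75,-115,8),(-75,-115,8),(-75,115,8),(75,115,8),(0,-50,68),(0,50,68)],float)
for free in(0,1):
    def f(v):
        r,t=pose([*v[:4],v[4] if free else -33])
        return np.r_[(proj("top",r.apply(Mt)+t)-ut).ravel(),(proj("scene",r.apply(Ms)+t)-us).ravel()]
    s=least_squares(f,[469,388,65,41,-33]);print("shelf",s.x,s.cost)
    r,t=pose(s.x);print("bar",t+r.apply([0,0,63]))
print(s.fun.reshape(-1,2))
E
```

```text
rack [457.91  18.62  -4.89]
[[-0.43  0.09]
 [-0.11 -1.34]
 [-0.31 -0.69]
 [-0.89 -0.01]
 [-0.31 -0.65]
 [-0.28 -0.5 ]
 [-0.9  -1.05]
 [ 0.64 -0.12]
 [ 0.52 -1.17]
 [ 1.71  0.11]
 [ 1.76 -0.73]]
shelf [466.76 385.05  65.96  42.14 -33.  ] 10.571847160953244
bar [441.32 362.03 118.79]
shelf [466.46 384.78  65.78  42.05 -31.92] 10.088227263294051
bar [441.72 362.47 119.26]
[[ 0.19  0.03]
 [-0.01 -0.09]
 [-0.06  0.1 ]
 [ 0.31 -0.03]
 [ 0.44 -1.4 ]
 [ 1.65 -0.08]
 [-0.58  1.29]
 [-0.81 -0.66]
 [-0.22  0.19]
 [ 0.02 -1.82]
 [-0.6  -0.44]
 [ 0.71  1.01]
 [ 1.14  1.87]
 [-0.72 -0.22]
 [ 0.66 -0.79]
 [-0.05  0.34]]
```

Emit:
apply_moves(
  targets=[
    [0,0,40,0,0,0,0.5],
    [0,0,40,0,0,0,0.5],
    [0,0,40,0,0,0,0.5],
    [0,0,30,0,0,0,0.5],
    [0,0,30,0,0,0,0.5],
  ],
)

```text
time_s: 3.0
ee_pos: [423.9, -347.7, 99.1]
tcp_rot: [-180.0, 0.0, -44.8]
wrist_force: [0.5, -0.9, 0.2]
opening: 0.75
```

Emit:
apply_moves(
  targets=[
    [0,0,22,0,0,0,0.5],
    [0,0,0,0,0,0,0.5],
    [0,0,0,0,0,0,0],
  ],
  force=12,
)

```text
time_s: 3.3
ee_pos: [424.3, -348.8, 78.6]
tcp_rot: [-180.0, 0.0, -44.9]
wrist_force: [-0.4, -0.4, 0.3]
opening: 0.707
```

Emit:
apply_moves(
  targets=[
    [0,0,0,0,0,0,-1],
    [0,0,0,0,0,0,-1],
    [0,0,0,0,0,0,-1],
    [0,0,0,0,0,0,-1],
    [0,0,0,0,0,0,-1],
  ],
  force=15,
)

```text
time_s: 3.8
ee_pos: [424.9, -350.6, 79.0]
tcp_rot: [180.0, -0.2, -45.0]
wrist_force: [0.4, -0.1, 6.5]
opening: 0.486
```

```bash
python3 - <<'E'
from h import *
st()
p=read_state()["ee_pos"];
c=np.array([457.9,18.0]);
s=plan([424,-348.5,280],[180,0,-45],6,-1)
s=plan([*c,280],[180,0,-5.2],10,-1,s)
s=plan([*c,95.5],[180,0,-5.2],6,-1,s)
E
```

```text
3.8 [ 424.95 -350.6    79.04] [179.99  -0.16 -44.98] [ 0.39 -0.12  6.53] 0.48594955968465947
[[-0.3,-0.1,-33.5,0.0,-0.0,0.0,-1],[-0.3,-0.1,-33.5,0.0,-0.001,0.0,-1],[-0.3,-0.1,-33.5,0.0,-0.0,0.0,-1],[-0.3,-0.2,-33.5,0.0,-0.001,0.0,-1],[-0.3,-0.1,-33.5,0.0,-0.0,0.0,-1]]
[[-0.3,-0.2,-33.5,0.0,-0.001,0.0,-1]]
end [ 424.   -348.48  280.03] [179.99   0.01 -44.98]
[[-23.5,-28.3,0.0,0.0,0.0,-0.069,-1],[-21.5,-29.9,0.0,0.0,0.0,-0.069,-1],[-19.4,-31.3,0.0,0.0,0.0,-0.07,-1],[-17.2,-32.6,0.0,0.0,0.0,-0.069,-1],[-14.9,-33.7,0.0,0.0,0.0,-0.07,-1]]
[[-12.5,-34.6,0.0,0.0,0.0,-0.069,-1],[-10.0,-35.4,0.0,0.0,0.0,-0.07,-1],[-7.6,-36.0,0.0,0.0,0.0,-0.069,-1],[-5.0,-36.4,0.0,0.0,0.0,-0.07,-1],[-2.5,-36.7,0.0,0.0,0.0,-0.069,-1]]
end [457.89  18.   280.01] [180.     0.01  -5.22]
[[0.0,-0.0,30.8,0.0,0.0,-0.0,-1],[0.0,-0.0,30.7,0.0,0.0,-0.0,-1],[0.0,-0.0,30.8,0.0,0.0,-0.0,-1],[0.0,-0.0,30.7,0.0,0.0,-0.0,-1],[0.0,-0.0,30.8,0.0,0.0,-0.0,-1]]
[[0.1,-0.0,30.7,0.0,0.0,-0.0,-1]]
end [457.95  17.98  95.51] [180.     0.01  -5.22]
```

Emit:
apply_moves(
  targets=[
    [0,0,-25,0,0,0,-1],
    [0,0,-35,0,0,0,-1],
    [0,0,-35,0,0,0,-1],
    [0,0,-35,0,0,0,-1],
    [0,0,-35,0,0,0,-1],
  ],
)

```text
time_s: 4.3
ee_pos: [423.8, -349.3, 243.8]
tcp_rot: [-180.0, 0.1, -45.0]
wrist_force: [0.9, -0.7, -1.5]
opening: 0.482
```

Emit:
apply_moves(
  targets=[
    [0,0,-35,0,0,0,-1],
    [-23.5,-28.3,0,0,0,-0.069,-1],
    [-21.5,-29.9,0,0,0,-0.069,-1],
    [-19.4,-31.3,0,0,0,-0.07,-1],
    [-17.2,-32.6,0,0,0,-0.069,-1],
  ],
)

```text
time_s: 4.8
ee_pos: [437.3, -201.6, 277.5]
tcp_rot: [-180.0, 0.0, -29.0]
wrist_force: [1.0, 0.2, -1.8]
opening: 0.482
```

Emit:
apply_moves(
  targets=[
    [-14.9,-33.7,0,0,0,-0.07,-1],
    [-12.5,-34.6,0,0,0,-0.069,-1],
    [-10,-35.4,0,0,0,-0.07,-1],
    [-7.6,-36,0,0,0,-0.069,-1],
    [-5,-36.4,0,0,0,-0.07,-1],
  ],
)

```text
time_s: 5.3
ee_pos: [454.2, -18.4, 277.5]
tcp_rot: [-180.0, 0.0, -9.0]
wrist_force: [0.2, 0.3, -0.9]
opening: 0.485
```

Emit:
apply_moves(
  targets=[
    [-2.5,-36.7,0,0,0,-0.069,-1],
    [0,0,0,0,0,0,-1],
    [0,0,0,0,0,0,-1],
  ],
)

```text
time_s: 5.6
ee_pos: [457.7, 17.3, 277.5]
tcp_rot: [180.0, 0.0, -5.1]
wrist_force: [-0.5, -0.0, -1.1]
opening: 0.488
```

```bash
python3 - <<'E'
from h import *
st()
c=calibration("top")
im=capture("top")[:,:,::-1]
cv2.imwrite("pics/over.png",cv2.resize(im[170:265,210:320],None,fx=6,fy=6,interpolation=cv2.INTER_CUBIC))
plan([457.8,17.6,110],[180,0,-5.2],5,-1)
E
```

```text
5.6 [457.71  17.3  277.53] [179.97   0.04  -5.12] [-0.55 -0.01 -1.13] 0.4877537980650473
[[-0.0,-0.2,33.5,0.0,0.0,-0.0,-1],[-0.0,-0.3,33.5,0.0,0.0,-0.0,-1],[-0.0,-0.2,33.5,0.0,0.0,-0.0,-1],[-0.0,-0.3,33.5,0.0,0.0,-0.0,-1],[-0.0,-0.2,33.5,0.001,0.001,-0.0,-1]]
end [457.82  17.58 110.04] [-179.98   -0.02   -5.21]
```

View pics/over.png

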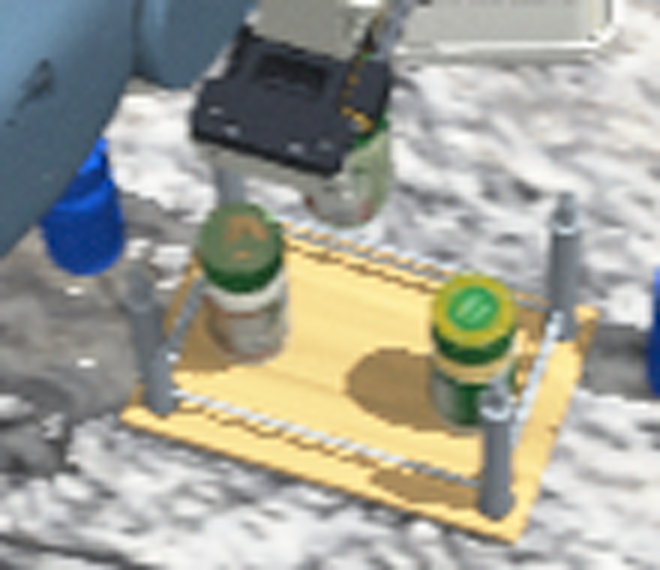

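The jar is held upright above the middle place, at (345,170) in the crop. I'll lower it now.

Emit:
apply_moves(
  targets=[
    [0,-0.2,35,0,0,0,-1],
    [0,-0.2,35,0,0,0,-1],
    [0,-0.2,35,0,0,0,-1],
    [0,0,30,0,0,0,-1],
    [0,0,25,0,0,0,-1],
  ],
)

```text
time_s: 6.15
ee_pos: [457.4, 15.8, 116.0]
tcp_rot: [180.0, 0.1, -5.4]
wrist_force: [0.5, 0.4, -0.9]
opening: 0.485
```

Emit:
apply_moves(
  targets=[
    [0,0,13,0,0,0,-1],
    [0,0,4,0,0,0,-1],
    [0,0,2,0,0,0,-1],
    [0,0,0,0,0,0,-1],
  ],
)

```text
time_s: 6.55
ee_pos: [458.6, 16.6, 99.2]
tcp_rot: [180.0, -0.1, -5.3]
wrist_force: [0.2, -0.2, -1.7]
opening: 0.485
```

Emit:
apply_moves(
  targets=[
    [0,0,2,0,0,0,-1],
    [0,0,1,0,0,0,-1],
    [0,0,0,0,0,0,-1],
  ],
)

```text
time_s: 6.85
ee_pos: [458.3, 17.4, 96.1]
tcp_rot: [180.0, -0.0, -5.2]
wrist_force: [0.9, 0.4, -0.5]
opening: 0.487
```

Emit:
apply_moves(
  targets=[
    [0,0,1,0,0,0,-1],
    [0,0,0,0,0,0,-1],
  ],
)

```text
time_s: 7.05
ee_pos: [458.4, 17.4, 95.0]
tcp_rot: [180.0, -0.0, -5.2]
wrist_force: [-0.3, -0.2, 0.2]
opening: 0.481
```

Emit:
apply_moves(
  targets=[
    [0,0,0.5,0,0,0,-1],
    [0,0,0,0,0,0,0.2],
    [0,0,0,0,0,0,0.5],
    [0,0,0,0,0,0,0.5],
    [0,0,0,0,0,0,0.5],
  ],
)

```text
time_s: 7.55
ee_pos: [458.0, 17.4, 94.1]
tcp_rot: [-180.0, 0.0, -5.2]
wrist_force: [0.7, -0.4, 1.2]
opening: 0.742
```

Emit:
apply_moves(
  targets=[
    [0,0,-10,0,0,0,0.5],
    [0,0,-30,0,0,0,0.5],
    [0,0,-40,0,0,0,0.5],
    [0,0,-50,0,0,0,0.5],
    [0,0,-50,0,0,0,0.5],
  ],
)

```text
time_s: 8.05
ee_pos: [457.4, 17.5, 276.6]
tcp_rot: [-180.0, 0.0, -5.2]
wrist_force: [1.2, 0.2, 0.2]
opening: 0.749
```

```bash
python3 - <<'E'
from h import *
st()
b=np.array([441.4,362.1,119.0])
r,t=pose([0,0,0,42.1,-33]); A=r.as_matrix()
n=A[:,2]; print("normal",n,"sx",A[:,0])
for sg in(1,-1):
    z=-n;x=sg*A[:,0];r1=R.from_matrix(np.c_[x,np.cross(z,x),z]); e=r1.as_euler('xyz',degrees=True);print(e)
    if sg==1: rr=r1
tcp=b+8*(-n)          # TCP 8 ahead of grasp point
pre=tcp+90*n
print("tcp",tcp,"pre",pre)
s=plan(pre+[0,0,60],rr,14,0.5)
s=plan(pre,rr,2,0.5,s)
E
```

```text
8.05 [457.44  17.51 276.64] [-180.      0.01   -5.21] [1.17 0.21 0.18] 0.7487142370126945
normal [-0.4  -0.37  0.84] sx [0.62 0.56 0.54]
[180.  -33.   42.1]
[-180.    33.  -137.9]
tcp [444.63 365.02 112.29] pre [408.26 332.16 187.77]
[[-5.5,-22.1,2.1,0.017,0.039,-0.057,0.5],[-4.4,-22.3,2.2,0.017,0.039,-0.057,0.5],[-3.2,-22.5,2.5,0.017,0.039,-0.057,0.5],[-2.0,-22.6,2.8,0.017,0.039,-0.057,0.5],[-0.8,-22.6,3.1,0.017,0.039,-0.057,0.5]]
[[0.3,-22.6,3.5,0.017,0.039,-0.057,0.5],[1.5,-22.4,3.9,0.017,0.039,-0.058,0.5],[2.6,-22.3,4.3,0.017,0.039,-0.057,0.5],[3.7,-22.0,4.8,0.017,0.038,-0.057,0.5],[4.8,-21.7,5.4,0.017,0.039,-0.058,0.5]]
[[5.8,-21.3,6.0,0.017,0.038,-0.057,0.5],[6.7,-20.8,6.5,0.017,0.039,-0.058,0.5],[7.7,-20.3,7.2,0.017,0.038,-0.057,0.5],[8.5,-19.6,7.8,0.018,0.039,-0.058,0.5]]
end [408.26 332.14 247.76] [-179.99  -33.01   42.1 ]
[[-16.3,-0.0,25.2,-0.0,-0.0,0.0,0.5],[-16.4,-0.0,25.1,-0.0,-0.0,0.0,0.5]]
end [408.24 332.13 187.77] [-179.99  -33.01   42.1 ]
```

Emit:
apply_moves(
  targets=[
    [-5.5,-22.1,2.1,0.017,0.039,-0.057,0.5],
    [-4.4,-22.3,2.2,0.017,0.039,-0.057,0.5],
    [-3.2,-22.5,2.5,0.017,0.039,-0.057,0.5],
    [-2,-22.6,2.8,0.017,0.039,-0.057,0.5],
    [-0.8,-22.6,3.1,0.017,0.039,-0.057,0.5],
  ],
)

```text
time_s: 8.55
ee_pos: [440.2, 130.7, 264.7]
tcp_rot: [-176.7, -11.9, 11.0]
wrist_force: [0.7, -0.1, 0.2]
opening: 0.749
```

Emit:
apply_moves(
  targets=[
    [0.3,-22.6,3.5,0.017,0.039,-0.057,0.5],
    [1.5,-22.4,3.9,0.017,0.039,-0.058,0.5],
    [2.6,-22.3,4.3,0.017,0.039,-0.057,0.5],
    [3.7,-22,4.8,0.017,0.038,-0.057,0.5],
    [4.8,-21.7,5.4,0.017,0.039,-0.058,0.2],
  ],
)

```text
time_s: 9.05
ee_pos: [422.5, 243.1, 254.4]
tcp_rot: [-177.0, -23.9, 27.6]
wrist_force: [0.2, -0.0, 0.0]
opening: 0.707
```

Emit:
apply_moves(
  targets=[
    [5.8,-21.3,6,0.017,0.038,-0.057,0.2],
    [6.7,-20.8,6.5,0.017,0.039,-0.058,0.2],
    [7.7,-20.3,7.2,0.017,0.038,-0.057,0.2],
    [8.5,-19.6,7.8,0.018,0.039,-0.058,0.2],
  ],
)

```text
time_s: 9.45
ee_pos: [408.5, 333.0, 246.2]
tcp_rot: [179.9, -33.2, 42.3]
wrist_force: [-0.4, -0.0, -0.3]
opening: 0.603
```

Emit:
apply_moves(
  targets=[
    [-16.3,0,25.2,0,0,0,0.2],
    [-16.4,0,25.1,0,0,0,0.2],
    [0,0,0,0,0,0,0.2],
    [0,0,0,0,0,0,0.2],
  ],
)

```text
time_s: 9.85
ee_pos: [409.0, 332.1, 185.9]
tcp_rot: [-180.0, -33.0, 42.1]
wrist_force: [0.4, 0.3, 0.4]
opening: 0.602
```

```bash
python3 - <<'E'
from h import *
st()
i=capture("scene")[:,:,::-1];j=capture("top")[:,:,::-1]
a=cv2.resize(i[200:350,125:225],None,fx=3.9,fy=3.9,interpolation=cv2.INTER_CUBIC)
b=cv2.resize(j[160:310,115:215],None,fx=3.9,fy=3.9,interpolation=cv2.INTER_CUBIC)
cv2.imwrite("pics/pre.png",np.hstack([a,b]))
plan([444.63,365.02,112.29],R.from_euler('xyz',[180,-33,42.1],degrees=True),4,0.2)
E
```

```text
9.85 [409.   332.1  185.95] [-179.97  -33.01   42.09] [0.38 0.34 0.45] 0.601803914915441
[[-0.4,-0.3,22.2,0.0,-0.001,0.0,0.2],[-0.3,-0.3,22.2,0.0,-0.001,0.0,0.2],[-0.3,-0.3,22.2,0.0,-0.001,0.0,0.2],[-0.3,-0.3,22.3,0.001,-0.0,0.001,0.2]]
end [444.63 364.99 112.26] [-179.98  -33.01   42.07]
```

View pics/pre.png

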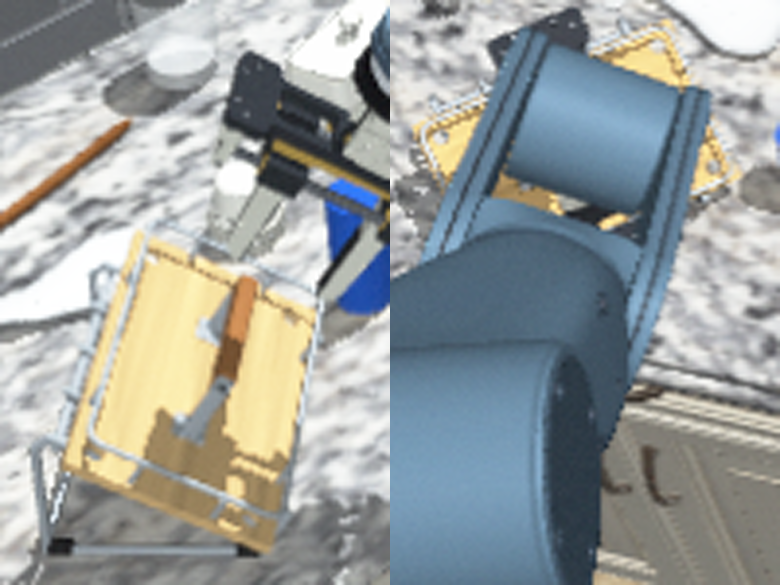

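The jaws line up with the handle: the fingertips at (240,250) and (305,285) straddle the bar line at (240,285). I'll approach in steps.

Emit:
apply_moves(
  targets=[
    [-0.4,-0.3,22.2,0,0,0,0.2],
    [-0.3,-0.3,22.2,0,0,0,0.2],
    [-0.3,-0.3,20,0,0,0,0.2],
    [0,0,0,0,0,0,0.2],
  ],
)

```text
time_s: 10.35
ee_pos: [434.5, 356.1, 130.6]
tcp_rot: [-180.0, -33.0, 42.1]
wrist_force: [-0.3, -0.5, -0.6]
opening: 0.602
```

Emit:
apply_moves(
  targets=[
    [-0.3,-0.3,10,0,0,0,0.2],
    [0,0,10,0,0,0,0.2],
    [0,0,3,0,0,0,0.2],
    [0,0,0,0,0,0,0.2],
  ],
)

```text
time_s: 10.75
ee_pos: [443.0, 364.2, 111.9]
tcp_rot: [180.0, -33.1, 42.1]
wrist_force: [1.2, 0.6, -1.4]
opening: 0.598
```

```bash
python3 - <<'E'
from h import *
st()
i=capture("scene")[:,:,::-1]
cv2.imwrite("pics/grip.png",cv2.resize(i[230:340,130:230],None,fx=5.4,fy=5.4,interpolation=cv2.INTER_CUBIC))
E
```

```text
10.75 [442.96 364.21 111.89] [179.99 -33.06  42.11] [ 1.19  0.56 -1.36] 0.5982905930298589
```

View pics/grip.png

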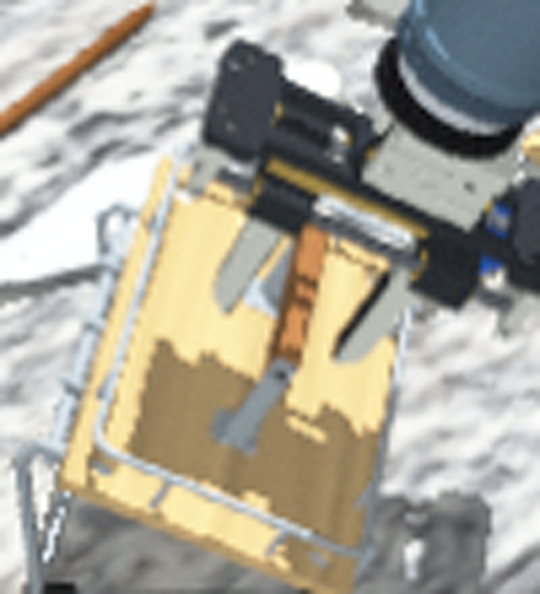

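The fingers straddle the bar, left at (245,265) and right at (375,310), with the bar at (300,295). I'll close on it.

Emit:
apply_moves(
  targets=[
    [0,0,0,0,0,0,-0.4],
    [0,0,0,0,0,0,-0.6],
    [0,0,0,0,0,0,-1],
    [0,0,0,0,0,0,-1],
    [0,0,0,0,0,0,-1],
  ],
  force=15,
)

```text
time_s: 11.3
ee_pos: [442.7, 364.0, 111.4]
tcp_rot: [180.0, -33.0, 42.1]
wrist_force: [-0.3, 1.0, -0.2]
opening: 0.219
```

Emit:
apply_moves(
  targets=[
    [0,0,0,0,0,0,-1],
    [0,0,0,0,0,0,-1],
  ],
  force=55,
)

```text
time_s: 11.5
ee_pos: [444.2, 364.9, 113.0]
tcp_rot: [179.9, -33.2, 42.1]
wrist_force: [1.8, 5.2, 4.3]
opening: 0.148
```

Emit:
apply_moves(
  targets=[
    [0,0,0,0,0,0,-1],
    [2.7,0,-4.2,0,0,0,-1],
    [5.4,0,-8.4,0,0,0,-1],
    [8.2,0,-12.6,0,0,0,-1],
    [8.2,0,-12.6,0,0,0,-1],
  ],
)

```text
time_s: 12.0
ee_pos: [440.4, 363.0, 154.5]
tcp_rot: [-179.9, -32.7, 42.1]
wrist_force: [1.4, -0.1, -4.8]
opening: 0.146
```

Emit:
apply_moves(
  targets=[
    [10.9,0,-16.8,0,0,0,-1],
    [13.6,0,-21,0,0,0,-1],
    [13.6,0,-21,0,0,0,-1],
    [13.6,0,-21,0,0,0,-1],
    [13.6,0,-21,0,0,0,-1],
  ],
)

```text
time_s: 12.5
ee_pos: [440.6, 362.7, 274.9]
tcp_rot: [-179.9, -32.7, 42.1]
wrist_force: [0.6, -0.0, -4.8]
opening: 0.147
```

Emit:
apply_moves(
  targets=[
    [13.6,0,-21,0,0,0,-1],
    [13.6,0,-21,0,0,0,-1],
    [13.6,0,-21,0,0,0,-1],
    [0,0,0,0,0,0,-1],
    [0,0,0,0,0,0,-1],
  ],
)

```text
time_s: 13.0
ee_pos: [441.4, 363.1, 349.4]
tcp_rot: [-180.0, -32.8, 42.1]
wrist_force: [-0.7, 0.1, -5.0]
opening: 0.143
```

```bash
python3 - <<'E'
from h import *
st()
s=read_state()
s=plan([440,300,310],[180,0,20],8,-1)
s=plan([457.9,17.6,270],[180,0,-5.2],12,-1,s)
E
```

```text
13.0 [441.36 363.12 349.39] [-179.97  -32.81   42.1 ] [-0.69  0.14 -5.05] 0.14314189781736947
[[-7.2,5.7,1.2,-0.014,-0.071,0.047,-1],[-6.8,6.1,1.8,-0.014,-0.071,0.047,-1],[-6.4,6.3,2.3,-0.014,-0.071,0.047,-1],[-5.9,6.6,2.9,-0.014,-0.07,0.047,-1],[-5.4,6.8,3.4,-0.014,-0.071,0.047,-1]]
[[-4.8,7.0,3.8,-0.014,-0.07,0.047,-1],[-4.2,7.2,4.2,-0.014,-0.071,0.046,-1],[-3.6,7.2,4.6,-0.013,-0.071,0.047,-1]]
end [439.94 300.03 310.01] [180.     0.03  20.  ]
[[-6.6,22.6,3.3,0.0,0.0,0.037,-1],[-5.8,22.9,3.3,0.0,0.0,0.037,-1],[-5.0,23.1,3.3,0.0,0.0,0.037,-1],[-4.1,23.2,3.4,0.0,0.0,0.037,-1],[-3.2,23.4,3.3,0.0,0.0,0.036,-1]]
[[-2.4,23.5,3.4,0.0,0.0,0.037,-1],[-1.5,23.5,3.3,0.0,0.0,0.036,-1],[-0.7,23.6,3.4,0.0,0.0,0.037,-1],[0.2,23.6,3.3,0.0,0.0,0.036,-1],[1.0,23.5,3.4,0.0,0.0,0.037,-1]]
[[1.9,23.5,3.3,0.0,0.0,0.036,-1],[2.8,23.4,3.4,0.0,0.0,0.037,-1]]
end [457.87  17.56 269.96] [179.99   0.02  -5.21]
```

Emit:
apply_moves(
  targets=[
    [-7.2,5.7,1.2,-0.014,-0.071,0.047,-1],
    [-6.8,6.1,1.8,-0.014,-0.071,0.047,-1],
    [-6.4,6.3,2.3,-0.014,-0.071,0.047,-1],
    [-5.9,6.6,2.9,-0.014,-0.07,0.047,-1],
    [-5.4,6.8,3.4,-0.014,-0.071,0.047,-1],
  ],
)

```text
time_s: 13.5
ee_pos: [440.3, 323.6, 323.7]
tcp_rot: [-178.5, -12.0, 27.8]
wrist_force: [0.1, -0.1, -3.6]
opening: 0.139
```

Emit:
apply_moves(
  targets=[
    [-4.8,7,3.8,-0.014,-0.07,0.047,-1],
    [-4.2,7.2,4.2,-0.014,-0.071,0.046,-1],
    [-3.6,7.2,4.6,-0.013,-0.071,0.047,-1],
  ],
)

```text
time_s: 13.8
ee_pos: [440.1, 300.2, 309.2]
tcp_rot: [-180.0, 0.2, 19.9]
wrist_force: [0.4, 0.2, -4.7]
opening: 0.145
```

Emit:
apply_moves(
  targets=[
    [-6.6,22.6,3.3,0,0,0.037,-1],
    [-5.8,22.9,3.3,0,0,0.037,-1],
    [-5,23.1,3.3,0,0,0.037,-1],
    [-4.1,23.2,3.4,0,0,0.037,-1],
    [-3.2,23.4,3.3,0,0,0.036,-1],
  ],
)

```text
time_s: 14.3
ee_pos: [447.5, 182.0, 292.3]
tcp_rot: [-179.9, 0.1, 9.4]
wrist_force: [0.3, -0.6, -3.2]
opening: 0.143
```

Emit:
apply_moves(
  targets=[
    [-2.4,23.5,3.4,0,0,0.037,-1],
    [-1.5,23.5,3.3,0,0,0.036,-1],
    [-0.7,23.6,3.4,0,0,0.037,-1],
    [0.2,23.6,3.3,0,0,0.036,-1],
    [1,23.5,3.4,0,0,0.037,-1],
  ],
)

```text
time_s: 14.8
ee_pos: [454.8, 64.6, 275.6]
tcp_rot: [-179.9, 0.1, -1.1]
wrist_force: [1.0, 0.4, -4.4]
opening: 0.146
```

Emit:
apply_moves(
  targets=[
    [1.9,23.5,3.3,0,0,0.036,-1],
    [2.8,23.4,3.4,0,0,0.037,-1],
    [0,0,0,0,0,0,-1],
    [0,0,0,0,0,0,-1],
  ],
)

```text
time_s: 15.2
ee_pos: [458.1, 18.4, 269.5]
tcp_rot: [-179.8, 0.1, -5.3]
wrist_force: [-1.1, 0.1, -4.3]
opening: 0.146
```

```bash
python3 - <<'E'
from h import *
st()
i=capture("scene")[:,:,::-1];j=capture("top")[:,:,::-1];np.save("s2.npy",i);np.save("t2.npy",j)
a=cv2.resize(i[155:290,205:325],None,fx=3.3,fy=3.3,interpolation=cv2.INTER_CUBIC)
b=cv2.resize(j[150:285,200:320],None,fx=3.3,fy=3.3,interpolation=cv2.INTER_CUBIC)
cv2.imwrite("pics/above.png",np.hstack([a,b]))
E
```

```text
15.2 [458.11  18.43 269.49] [-179.82    0.07   -5.28] [-1.08  0.15 -4.26] 0.14577113462765753
```

View pics/above.png

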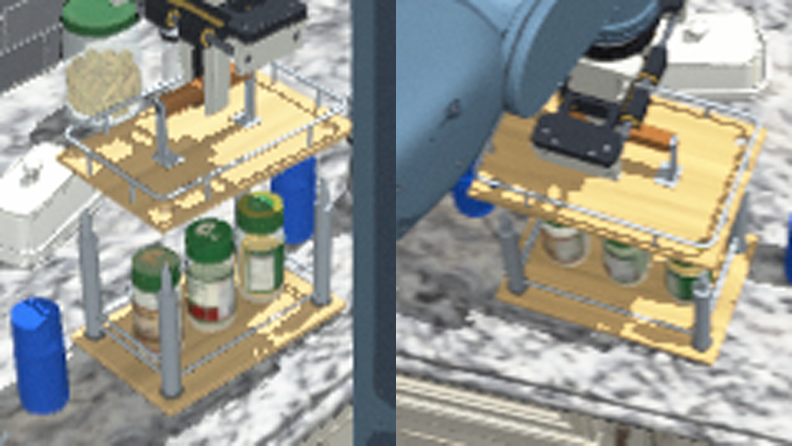

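The new picture shows the loose jar standing in the middle between the other two, and the shelf level above the four posts. To measure the offset, I'll locate the same plate edges of the upper and lower shelf in both cameras by colour edge, so camera bias cancels.

```bash
cat > edge.py <<'E'
from h import *
E={"scene":[((-75,115),(-75,-115)),((-75,115),(75,115))],"top":[((-75,115),(-75,-115)),((-75,-115),(75,-115))]}
def fit(ims,v0,it=4,free=(0,1,3),rng=5,edges=E):
    v=np.array(v0,float);free=list(free)
    pts=lambda v,e:R.from_euler('z',v[3],degrees=True).apply(np.c_[np.linspace(e[0],e[1],60)[6:-6],np.zeros(48)])+v[:3]
    for _ in range(it):
        obs=[]
        for n in edges:
            w=ims[n].astype(np.float32);w=cv2.GaussianBlur(w[:,:,2]-w[:,:,0],(0,0),0.7)
            for e in edges[n]:
                P=proj(n,pts(v,e));c=proj(n,[v[:3]])[0];t=P[-1]-P[0];nn=np.array([t[1],-t[0]])/np.hypot(*t)
                if nn@(P.mean(0)-c)<0: nn=-nn
                d=np.arange(-rng,rng+.01,.25);S=P[:,None]+d[None,:,None]*nn
                g=np.gradient(cv2.remap(w,S[...,0].astype(np.float32),S[...,1].astype(np.float32),cv2.INTER_CUBIC),axis=1)
                k=g.argmin(1);ok=g.min(1)<-2.5
                obs.append((n,e,nn,P[ok]+d[k[ok]][:,None]*nn,ok))
        def f(q):
            u=v.copy();u[free]=q
            return np.concatenate([((proj(n,pts(u,e))[ok]-O)@nn) for n,e,nn,O,ok in obs])
        s=least_squares(f,v[free],loss='soft_l1',f_scale=.4);v[free]=s.x
    i=0
    for n,e,nn,O,ok in obs: print(n,e,ok.sum(),"med res %.2f"%np.median(s.fun[i:i+len(O)]) if len(O) else '');i+=len(O)
    print(v);return v
E
python3 - <<'E'
from edge import *
A={"scene":np.load("scene1.npy"),"top":np.load("top0.npy")};B={"scene":np.load("s2.npy"),"top":np.load("t2.npy")}
print("rack before");fit(A,[458,18,0,-5]);print("rack now");fit(B,[458,18,0,-5])
print("upper");fit(B,[458,18,215,-5]);print("upper z free");fit(B,[458,18,215,-5],free=(0,1,2,3))
for n in E: fit(A,[458,18,0,-5],edges={n:E[n]});fit(B,[458,18,215,-5],edges={n:E[n]})
E
```

```text
rack before
scene ((-75, 115), (-75, -115)) 48 med res 0.48
scene ((-75, 115), (75, 115)) 48 med res 0.61
top ((-75, 115), (-75, -115)) 48 med res -0.28
top ((-75, -115), (75, -115)) 48 med res 0.51
[467.64  17.31   0.    -4.87]
rack now
scene ((-75, 115), (-75, -115)) 48 med res 0.51
scene ((-75, 115), (75, 115)) 48 med res 0.49
top ((-75, 115), (-75, -115)) 48 med res -0.48
top ((-75, -115), (75, -115)) 48 med res 0.52
[467.24  17.07   0.    -4.75]
upper
scene ((-75, 115), (-75, -115)) 48 med res 0.24
scene ((-75, 115), (75, 115)) 48 med res -0.04
top ((-75, 115), (-75, -115)) 47 med res -0.01
top ((-75, -115), (75, -115)) 48 med res 0.07
[460.1   18.31 215.    -5.15]
upper z free
scene ((-75, 115), (-75, -115)) 48 med res 0.24
scene ((-75, 115), (75, 115)) 48 med res -0.00
top ((-75, 115), (-75, -115)) 48 med res -0.01
top ((-75, -115), (75, -115)) 48 med res -0.01
[459.62  18.63 215.73  -5.15]
scene ((-75, 115), (-75, -115)) 48 med res 0.03
scene ((-75, 115), (75, 115)) 48 med res -0.01
[469.25  14.71   0.    -4.83]
scene ((-75, 115), (-75, -115)) 48 med res -0.02
scene ((-75, 115), (75, 115)) 48 med res 0.00
[460.75  18.17 215.    -5.57]
top ((-75, 115), (-75, -115)) 48 med res 0.07
top ((-75, -115), (75, -115)) 48 med res -0.01
[466.4   19.22   0.    -4.82]
top ((-75, 115), (-75, -115)) 47 med res 0.02
top ((-75, -115), (75, -115)) 48 med res -0.08
[459.72  18.74 215.    -4.97]
```

```bash
python3 - <<'E'
from edge import *
B={"scene":np.load("s2.npy"),"top":np.load("t2.npy")}
fit(B,[458,18,5,-5],free=(0,1,2,3));
for n in E:
  for z in(6,8): fit(B,[458,18,z,-5],edges={n:E[n]})
E
```

```text
scene ((-75, 115), (-75, -115)) 48 med res 0.25
scene ((-75, 115), (75, 115)) 48 med res -0.01
top ((-75, 115), (-75, -115)) 48 med res -0.24
top ((-75, -115), (75, -115)) 48 med res 0.01
[464.15  18.58   5.59  -4.77]
scene ((-75, 115), (-75, -115)) 48 med res -0.01
scene ((-75, 115), (75, 115)) 48 med res 0.02
[464.57  19.17   6.    -4.54]
scene ((-75, 115), (-75, -115)) 48 med res 0.00
scene ((-75, 115), (75, 115)) 48 med res 0.01
[463.01  20.64   8.    -4.73]Traceback (most recent call last):
  File "<stdin>", line 5, in <module>
  File "edge.py", line 20, in fit
    s=least_squares(f,v[free],loss='soft_l1',f_scale=.4);v[free]=s.x
    return func(*args, **kwargs)
    vector_fun = VectorFunction(
        fun_wrapped,
    ...<6 lines>...
        workers=workers
    )
    self.J, dct = approx_derivative(
                  ~~~~~~~~~~~~~~~~~^
        self.fun_wrapped, self.x, f0=self.f, **finite_diff_options
        ^^^^^^^^^^^^^^^^^^^^^^^^^^^^^^^^^^^^^^^^^^^^^^^^^^^^^^^^^^
    )
    ^
    J, _nfev = _dense_difference(fun_wrapped, x0, f0, h,
               ~~~~~~~~~~~~~~~~~^^^^^^^^^^^^
[... 175 characters left out ...]
    ^^^
    df = [f_eval - f0 for f_eval in f_evals]
                                    ^^^^^^^
    f = np.atleast_1d(self.fun(x, *self.args, **self.kwargs))
                      ~~~~~~~~^^^^^^^^^^^^^^^^^^^^^^^^^^^^^^
    return np.atleast_1d(self.fun(x))
                         ~~~~~~~~^^^
    return self.f(x, *self.args, **self.kwargs)
           ~~~~~~^^^^^^^^^^^^^^^^^^^^^^^^^^^^^^
  File "edge.py", line 19, in f
    return np.concatenate([((proj(n,pts(u,e))[ok]-O)@nn) for n,e,nn,O,ok in obs])
                             ~~~~^^^^^^^^^^^^
  File "h.py", line 7, in proj
    c=calibration(n);T=np.linalg.inv(c["T"]);P=np.atleast_2d(P)
ValueError: time passes only in moves, steps and waits
```

```bash
sed -i 's/^from workcell import \*/from workcell import read_state,capture,finish_job\nimport workcell,functools\ncalibration=functools.cache(workcell.calibration)/' h.py; python3 - <<'E'
from edge import *
A={"scene":np.load("scene1.npy"),"top":np.load("top0.npy")}
v=np.array([457.9,18.0,-5.0])
posts=[(-57,97),(-57,-97),(57,97),(57,-97)];obs=[]
def axis(v,p,zs): 
    q=R.from_euler('z',v[2],degrees=True).apply([*p,0])+[v[0],v[1],0];return np.c_[np.tile(q[:2],(len(zs),1)),zs]
zs=np.linspace(55,128,50)
for n in A:
    g=cv2.cvtColor(A[n],cv2.COLOR_BGR2GRAY).astype(np.float32)
    for p in posts:
        P=proj(n,axis(v,p,zs));t=P[-1]-P[0];nn=np.array([-t[1],t[0]])/np.hypot(*t)
        c=calibration(n)["T"];dist=np.linalg.norm(axis(v,p,[90])[0]-c[:3,3]);hw=9*calibration(n)["mtx"][0,0]/dist
        d=np.arange(-9,9.01,.1);S=P[:,None]+d[None,:,None]*nn
        I=cv2.remap(g,S[...,0].astype(np.float32),S[...,1].astype(np.float32),cv2.INTER_CUBIC)
        m=np.median(I,0);gr=cv2.GaussianBlur(np.gradient(m,.1)[None].astype(np.float32),(0,0),3)[0]
        cs=np.arange(-3,3.01,.1);sc=[np.interp(c+hw,d,gr)-np.interp(c-hw,d,gr) for c in cs]
        k=int(np.argmax(sc));print(n,p,"off %.1f score %.0f hw %.1f"%(cs[k],sc[k],hw),np.round(m[::10]).astype(int))
        obs.append((n,p,nn,P+cs[k]*nn))
def f(u,sel): return np.concatenate([((proj(n,axis(u,p,zs))-O)@nn)[::10] for n,p,nn,O in obs if n in sel])
s=least_squares(lambda u:f(u,("scene","top")),v,loss='soft_l1',f_scale=.3);print(s.x);print(s.fun.reshape(8,-1)[:,2])
E
```

```text
scene (-57, 97) off -1.8 score 57 hw 3.0 [131 123 128 139 129 118 130 133 133 122 133 167 205 224 222 222 222 222
 222]
scene (-57, -97) off 0.5 score 13 hw 2.8 [ 72  72  90  96 100 106 128 134 133 125 114  97  87 103 101 101 101 100
 100]
scene (57, 97) off -1.8 score 107 hw 2.9 [182 196 205 203 181 122 130 133 131 122 144 181 187 181 192 192 204 197
 192]
scene (57, -97) off -1.8 score 149 hw 2.7 [183 185 207 221 204 126 126 133 132 116 182 196 189 173 163 179  88  68
  66]
top (-57, 97) off -1.2 score 61 hw 2.8 [217 216 220 224 221 173 120 100  96 106 115 119 121 157 147 122 114 113
 117]
top (-57, -97) off -0.1 score 91 hw 2.9 [202 191 201 205 206 202 168 118  90 101 111 125 169 196 203 201 201 199
 189]
top (57, 97) off 0.3 score 85 hw 2.7 [202 188 193 196 187 181 160 116  95 105 115 121 153 191 200 193 195 191
 203]
top (57, -97) off 0.1 score 53 hw 2.8 [156 157 167 169 165 163 140 102  88 102 112 123 141 155 171 165 162 170
 177]
[463.45  19.73  -5.08]
[ 0.03 -2.19  0.21  0.26  1.51 -0.08 -0.09 -0.31]
```

```bash
cat > post.py <<'E'
from edge import *
posts=[(-57,97),(-57,-97),(57,97),(57,-97)]
def axis(v,p,zs): 
    q=R.from_euler('z',v[2],degrees=True).apply([*p,0])+[v[0],v[1],0];return np.c_[np.tile(q[:2],(len(zs),1)),zs]
def pf(A,v,zs=np.linspace(55,128,50),bad=()):
  v=np.array(v,float)
  for it in range(2):
    obs=[]
    for n in A:
      g=cv2.cvtColor(A[n],cv2.COLOR_BGR2GRAY).astype(np.float32)
      for p in posts:
        if (n,p) in bad: continue
        P=proj(n,axis(v,p,zs));t=P[-1]-P[0];nn=np.array([-t[1],t[0]])/np.hypot(*t)
        hw=9*calibration(n)["mtx"][0,0]/np.linalg.norm(axis(v,p,[90])[0]-calibration(n)["T"][:3,3])
        d=np.arange(-9,9.01,.1);S=P[:,None]+d[None,:,None]*nn
        m=np.median(cv2.remap(g,S[...,0].astype(np.float32),S[...,1].astype(np.float32),cv2.INTER_CUBIC),0)
        gr=cv2.GaussianBlur(np.gradient(m,.1)[None].astype(np.float32),(0,0),3)[0]
        cs=np.arange(-3,3.01,.1);sc=[np.interp(c+hw,d,gr)-np.interp(c-hw,d,gr) for c in cs]
        k=int(np.argmax(sc));obs.append((n,p,nn,P+cs[k]*nn,cs[k],sc[k]))
    f=lambda u:np.concatenate([((proj(n,axis(u,p,zs))-O)@nn)[::10] for n,p,nn,O,_,_ in obs])
    s=least_squares(f,v,loss='soft_l1',f_scale=.3);v=s.x
  for o,r in zip(obs,s.fun.reshape(len(obs),-1)): print(o[0],o[1],"off %.1f sc %.0f res %.2f"%(o[4],o[5],r[2]))
  print(v);return v
E
python3 - <<'E'
from post import *
A={"scene":np.load("scene1.npy"),"top":np.load("top0.npy")};B={"scene":np.load("s2.npy"),"top":np.load("t2.npy")}
pf(A,[460,18.5,-5],bad=[("scene",(-57,-97)),("top",(-57,97))])
pf(B,[462,19,-5],bad=[("top",(57,97)),("top",(57,-97)),("scene",(57,-97))])
u=[459.8,18.4,-5.15]; 
im=A["top"][185:262,215:315];k=6
o=[]
for v,c in(([458,18.3,-5],(0,0,255)),([463.5,19.5,-5],(255,0,255))):
    a=cv2.resize(im,None,fx=4,fy=4,interpolation=cv2.INTER_CUBIC)
    for p in posts:
        q=axis(v,p,[0])[0];th=np.linspace(0,2*np.pi,24)
        for r_,z in((9,134),(5,134),(5,152),(2,164)):
            C=proj("top",np.c_[q[0]+r_*np.cos(th),q[1]+r_*np.sin(th),0*th+z]);cv2.polylines(a,[np.int32(((C-[215,185])+.5)*4)],True,c,1)
    o.append(a)
cv2.imwrite("pics/cmp.png",np.hstack(o))
E
```

```text
scene (-57, 97) off 0.0 sc 57 res 0.18
scene (57, 97) off -0.1 sc 105 res 0.07
scene (57, -97) off -0.1 sc 146 res -0.24
top (-57, -97) off 0.9 sc 59 res -0.32
top (57, 97) off -0.1 sc 87 res 0.30
top (57, -97) off 0.3 sc 79 res -0.02
[465.78  18.48  -4.58]
scene (-57, 97) off 0.0 sc 34 res 0.18
scene (-57, -97) off 0.1 sc 54 res -0.18
scene (57, 97) off 0.0 sc 115 res 0.07
top (-57, 97) off 0.2 sc 32 res 0.29
top (-57, -97) off 1.1 sc 67 res -0.53
[465.36  18.78  -4.77]
```

View pics/cmp.png

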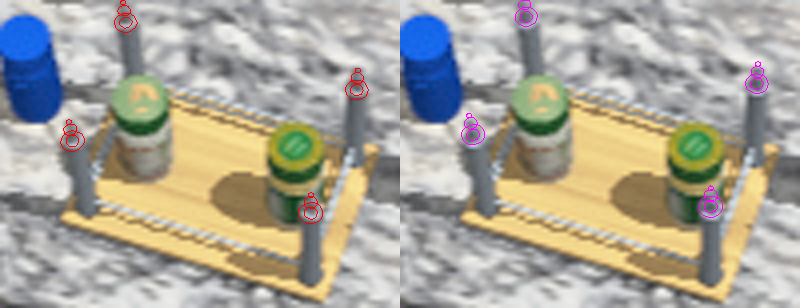

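```bash
cat > prof.py <<'E'
from edge import *
def prof(im,n,v,e,z,s0=.1,s1=.9):
    P=np.c_[np.linspace(e[0],e[1],60),np.full(60,z)];P=R.from_euler('z',v[2],degrees=True).apply(P)+[v[0],v[1],0]
    P=proj(n,P);c=proj(n,[[v[0],v[1],z]])[0];t=P[-1]-P[0];nn=np.array([t[1],-t[0]])/np.hypot(*t)
    if nn@(P.mean(0)-c)<0: nn=-nn
    w=im.astype(np.float32);w=w[:,:,2]-w[:,:,0]
    d=np.arange(-6,6.01,.5);S=P[int(60*s0):int(60*s1),None]+d[None,:,None]*nn
    return np.median(cv2.remap(w,S[...,0].astype(np.float32),S[...,1].astype(np.float32),cv2.INTER_LINEAR),0).round().astype(int)
def dx(n,v,z,e): pass
ED={'front':((-75,115),(-75,-115)),'back':((75,115),(75,-115)),'left':((-75,115),(75,115)),'right':((-75,-115),(75,-115))}
E
python3 - <<'E'
from prof import *
A={"scene":np.load("scene1.npy"),"top":np.load("top0.npy")};B={"scene":np.load("s2.npy"),"top":np.load("t2.npy")}
print(np.arange(-6,6.01,.5))
for n in A:
    for k,e in ED.items():
        for z in(0,16): print('rack',n,k,z,prof(A[n],n,[461,18.5,-5],e,z).tolist())
for n in B:
    for k,e in ED.items():
        for z in(214.5,222.5): print('upper',n,k,z,prof(B[n],n,[459.5,18.5,-5.2],e,z).tolist())
E
```

```text
[-6.  -5.5 -5.  -4.5 -4.  -3.5 -3.  -2.5 -2.  -1.5 -1.  -0.5  0.   0.5
  1.   1.5  2.   2.5  3.   3.5  4.   4.5  5.   5.5  6. ]
rack scene front 0 [61, 62, 62, 65, 69, 67, 63, 50, 28, 7, -1, -3, -3, -3, -4, -4, -4, -4, -4, -3, -3, -2, -2, -1, -2]
rack scene front 16 [61, 62, 63, 63, 62, 61, 61, 61, 62, 62, 64, 67, 65, 59, 41, 19, 3, -2, -3, -3, -3, -4, -4, -4, -4]
rack scene back 0 [58, 62, 61, 66, 72, 72, 69, 57, 54, 54, 51, 45, 56, 60, 59, 55, 50, 25, 3, -5, -7, -6, -6, -9, -12]
rack scene back 16 [63, 54, 46, 45, 45, 54, 57, 51, 55, 48, 31, 9, -3, -6, -6, -6, -9, -12, -12, -10, -7, -5, -4, -3, -3]
rack scene left 0 [58, 59, 58, 58, 58, 59, 62, 64, 64, 55, 39, 19, 6, 2, 1, 1, 1, 2, 2, 1, 1, 2, 3, 3, 3]
rack scene left 16 [27, 48, 55, 56, 55, 57, 57, 58, 56, 57, 58, 60, 63, 65, 62, 51, 34, 15, 4, 2, 1, 1, 1, 2, 2]
rack scene right 0 [25, 28, 30, 31, 30, 18, 11, 10, 9, 9, 8, 5, 4, 6, 3, -5, -7, -6, -6, -7, -10, -11, -8, -5, -3]
rack scene right 16 [11, 10, 10, 9, 9, 5, 5, 9, 1, -6, -5, -5, -5, -7, -10, -9, -6, -4, -3, -3, -6, -8, -11, -13, -13]
rack top front 0 [91, 99, 100, 100, 100
[... 2125 characters left out ...]
 17, 31, 41, 42, 34, 29, 32, 28, 29, 22, 15, 13, 7, 4, -3, -10, -12, -6, 0, 4, 5]
upper top back 222.5 [17, 13, 17, 22, 22, 18, 17, 26, 27, 17, 21, 20, 16, 7, 5, -1, -8, -13, -9, -1, 3, 4, 4, 4, 3]
upper top left 214.5 [72, 71, 71, 72, 72, 73, 72, 72, 73, 72, 69, 65, 58, 48, 25, -2, -16, -24, -29, -33, -35, -36, -37, -37, -37]
upper top left 222.5 [70, 70, 72, 71, 70, 71, 71, 70, 62, 48, 40, 37, 21, 3, -12, -22, -27, -32, -34, -36, -36, -37, -37, -37, -37]
upper top right 214.5 [86, 82, 76, 45, 16, 7, 21, 53, 83, 94, 89, 68, 39, 11, -2, -5, -5, -5, -4, -3, -2, -1, -1, 0, 1]
upper top right 222.5 [93, 85, 80, 74, 41, 12, 6, 26, 58, 85, 94, 87, 63, 32, 9, -3, -4, -5, -5, -4, -3, -2, -1, -1, 0]
```

Several cues disagree. The post sides and lower-shelf edges put the rack about 4–5 mm further in +x than the shelf hangs now. My hand-picked blurry tips said otherwise, and those are the less reliable. I'll shift +4.5 mm in x, go down to just above the tips and measure again there.

Emit:
apply_moves(
  targets=[
    [4.5,0.4,10,0,0,-0.006,-1],
    [0,0,15,0,0,0,-1],
    [0,0,14,0,0,0,-1],
    [0,0,0,0,0,0,-1],
    [0,0,0,0,0,0,-1],
  ],
)

```text
time_s: 15.8
ee_pos: [463.6, 18.3, 232.2]
tcp_rot: [-179.9, -0.1, -4.8]
wrist_force: [-0.5, -0.0, -4.3]
opening: 0.144
```

```bash
python3 - <<'E'
from post import *
st()
i=capture("scene")[:,:,::-1];j=capture("top")[:,:,::-1];np.save("s3.npy",i);np.save("t3.npy",j)
z=read_state()["ee_pos"][2]-55
fit({"scene":i,"top":j},[464,18.5,z,-5])
fit({"scene":i,"top":j},[464,18.5,z,-5],free=(0,1,2,3))
pf({"scene":i,"top":j},[464,19,-5],bad=[("top",(57,97)),("top",(57,-97)),("scene",(57,-97))])
a=cv2.resize(i[185:280,220:315],None,fx=4.2,fy=4.2,interpolation=cv2.INTER_CUBIC)
b=cv2.resize(j[165:260,215:310],None,fx=4.2,fy=4.2,interpolation=cv2.INTER_CUBIC)
cv2.imwrite("pics/near.png",np.hstack([a,b]))
E
```

```text
15.8 [463.61  18.27 232.15] [-179.87   -0.1    -4.81] [-0.55 -0.02 -4.31] 0.1435752877610805
scene ((-75, 115), (-75, -115)) 48 med res -0.03
scene ((-75, 115), (75, 115)) 48 med res -0.11
top ((-75, 115), (-75, -115)) 47 med res -0.03
top ((-75, -115), (75, -115)) 48 med res -0.02
[465.65  18.51 178.04  -5.12]
scene ((-75, 115), (-75, -115)) 48 med res 0.00
scene ((-75, 115), (75, 115)) 48 med res 0.01
top ((-75, 115), (-75, -115)) 48 med res 0.04
top ((-75, -115), (75, -115)) 48 med res -0.02
[465.96  18.38 177.32  -5.15]
scene (-57, 97) off -0.2 sc 33 res 0.14
scene (-57, -97) off 0.2 sc 42 res -0.18
scene (57, 97) off -0.1 sc 115 res 0.09
top (-57, 97) off -0.3 sc 33 res 0.21
top (-57, -97) off 0.2 sc 58 res -0.33
[464.47  19.39  -4.98]
```

View pics/near.png

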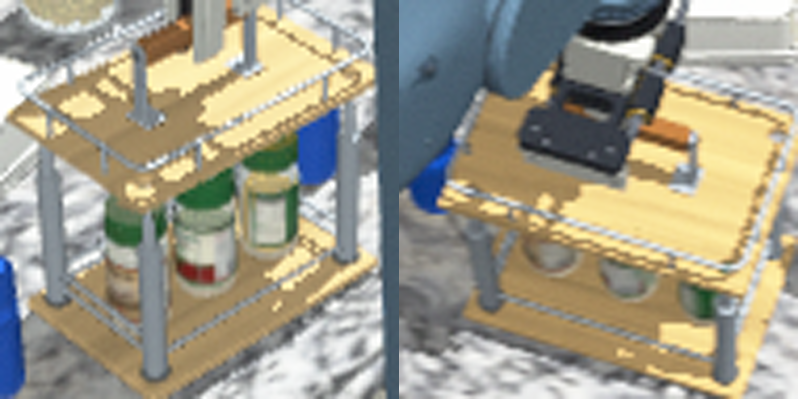

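This picture shows the shelf lined up over the posts, and measured in the cameras it is within about 1 mm of the post axes. I'll lower it slowly, watching the wrist force.

Emit:
apply_moves(
  targets=[
    [-0.4,-0.3,5,0,0,0,-1],
    [0,0,5,0,0,0,-1],
    [0,0,3,0,0,0,-1],
    [0,0,0,0,0,0,-1],
  ],
)

```text
time_s: 16.3
ee_pos: [462.9, 18.1, 218.9]
tcp_rot: [-179.9, -0.1, -4.9]
wrist_force: [0.3, -1.0, -4.3]
opening: 0.148
```

Emit:
apply_moves(
  targets=[
    [0,0,2,0,0,0,-1],
    [0,0,0,0,0,0,-1],
  ],
)

```text
time_s: 16.5
ee_pos: [463.3, 18.0, 217.3]
tcp_rot: [-179.9, -0.1, -4.9]
wrist_force: [-0.5, 0.4, -4.1]
opening: 0.146
```

Emit:
apply_moves(
  targets=[
    [0,0,2,0,0,0,-1],
    [0,0,0,0,0,0,-1],
  ],
)

```text
time_s: 16.7
ee_pos: [463.2, 18.1, 215.3]
tcp_rot: [-179.9, -0.1, -4.9]
wrist_force: [-0.1, 1.4, -5.2]
opening: 0.142
```

Emit:
apply_moves(
  targets=[
    [0,0,2,0,0,0,-1],
    [0,0,0,0,0,0,-1],
  ],
)

```text
time_s: 16.9
ee_pos: [463.2, 18.1, 213.2]
tcp_rot: [-179.9, -0.1, -4.9]
wrist_force: [-0.1, 0.3, -4.3]
opening: 0.145
```

Emit:
apply_moves(
  targets=[
    [0,0,2,0,0,0,-1],
    [0,0,0,0,0,0,-1],
  ],
)

```text
time_s: 17.1
ee_pos: [463.2, 18.1, 211.2]
tcp_rot: [-179.9, -0.1, -4.9]
wrist_force: [-0.5, -0.5, -3.9]
opening: 0.148
```

Emit:
apply_moves(
  targets=[
    [0,0,1.5,0,0,0,-1],
    [0,0,0,0,0,0,-1],
  ],
)

```text
time_s: 17.3
ee_pos: [463.3, 18.1, 209.8]
tcp_rot: [-179.9, -0.1, -4.9]
wrist_force: [0.0, 0.0, -4.0]
opening: 0.148
```

Emit:
apply_moves(
  targets=[
    [0,0,1.5,0,0,0,-1],
    [0,0,0,0,0,0,-1],
  ],
)

```text
time_s: 17.5
ee_pos: [463.3, 18.1, 208.3]
tcp_rot: [-179.9, -0.1, -4.9]
wrist_force: [-0.2, -0.3, -4.8]
opening: 0.144
```

Emit:
apply_moves(
  targets=[
    [0,0,1.5,0,0,0,-1],
    [0,0,0,0,0,0,-1],
  ],
)

```text
time_s: 17.7
ee_pos: [463.2, 18.1, 206.8]
tcp_rot: [-179.9, -0.1, -4.9]
wrist_force: [-0.6, 0.3, -4.3]
opening: 0.144
```

Emit:
apply_moves(
  targets=[
    [0,0,1.5,0,0,0,-1],
    [0,0,0,0,0,0,-1],
  ],
)

```text
time_s: 17.9
ee_pos: [463.3, 18.1, 205.3]
tcp_rot: [-179.9, -0.1, -4.9]
wrist_force: [-0.1, -0.2, -4.3]
opening: 0.141
```

Emit:
apply_moves(
  targets=[
    [0,0,1.5,0,0,0,-1],
    [0,0,1.5,0,0,0,-1],
    [0,0,0,0,0,0,-1],
  ],
)

```text
time_s: 18.2
ee_pos: [463.2, 18.1, 202.2]
tcp_rot: [-179.9, -0.1, -4.9]
wrist_force: [0.0, -0.3, -3.4]
opening: 0.146
```

Emit:
apply_moves(
  targets=[
    [0,0,1.5,0,0,0,-1],
    [0,0,1.5,0,0,0,-1],
    [0,0,0,0,0,0,-1],
  ],
)

```text
time_s: 18.5
ee_pos: [463.2, 18.1, 199.2]
tcp_rot: [-179.9, -0.1, -4.9]
wrist_force: [-0.2, 0.2, -4.9]
opening: 0.147
```

Emit:
apply_moves(
  targets=[
    [0,0,1.5,0,0,0,-1],
    [0,0,1.5,0,0,0,-1],
    [0,0,0,0,0,0,-1],
  ],
)

```text
time_s: 18.8
ee_pos: [463.2, 18.1, 196.2]
tcp_rot: [-179.9, -0.1, -4.9]
wrist_force: [0.3, 0.1, -5.2]
opening: 0.144
```

Emit:
apply_moves(
  targets=[
    [0,0,1.5,0,0,0,-1],
    [0,0,1.5,0,0,0,-1],
    [0,0,0,0,0,0,-1],
  ],
)

```text
time_s: 19.1
ee_pos: [463.2, 18.2, 193.2]
tcp_rot: [-179.9, -0.1, -4.9]
wrist_force: [-0.3, 0.1, -4.9]
opening: 0.143
```

Emit:
apply_moves(
  targets=[
    [0,0,1,0,0,0,-1],
    [0,0,1,0,0,0,-1],
    [0,0,0,0,0,0,-1],
  ],
)

```text
time_s: 19.4
ee_pos: [463.3, 18.1, 191.3]
tcp_rot: [-179.9, -0.1, -4.9]
wrist_force: [0.4, 0.2, -3.9]
opening: 0.149
```

Emit:
apply_moves(
  targets=[
    [0,0,1,0,0,0,-1],
    [0,0,0,0,0,0,-1],
  ],
)

```text
time_s: 19.6
ee_pos: [463.3, 18.1, 190.4]
tcp_rot: [-179.9, -0.1, -4.9]
wrist_force: [-0.5, -0.8, -4.9]
opening: 0.149
```

Emit:
apply_moves(
  targets=[
    [0,0,0.5,0,0,0,-1],
    [0,0,0.5,0,0,0,-1],
    [0,0,0,0,0,0,-1],
  ],
)

```text
time_s: 19.9
ee_pos: [463.4, 18.1, 189.4]
tcp_rot: [-179.9, -0.1, -4.9]
wrist_force: [-0.2, -0.5, -3.6]
opening: 0.147
```

Emit:
apply_moves(
  targets=[
    [0,0,0.5,0,0,0,-1],
    [0,0,0,0,0,0,-1],
  ],
)

```text
time_s: 20.1
ee_pos: [463.4, 18.1, 188.9]
tcp_rot: [-179.9, -0.1, -4.9]
wrist_force: [0.0, 0.4, -4.0]
opening: 0.146
```

Emit:
apply_moves(
  targets=[
    [0,0,0.5,0,0,0,-1],
    [0,0,0,0,0,0,-1],
  ],
)

```text
time_s: 20.3
ee_pos: [463.4, 18.1, 188.4]
tcp_rot: [-179.9, -0.1, -4.9]
wrist_force: [-0.3, 0.1, -5.2]
opening: 0.146
```

Emit:
apply_moves(
  targets=[
    [0,0,0.5,0,0,0,-1],
    [0,0,0,0,0,0,-1],
  ],
)

```text
time_s: 20.5
ee_pos: [463.4, 18.1, 187.9]
tcp_rot: [-179.9, -0.1, -4.9]
wrist_force: [-0.8, 0.0, -4.3]
opening: 0.143
```

Emit:
apply_moves(
  targets=[
    [0,0,0.5,0,0,0,-1],
    [0,0,0,0,0,0,-1],
  ],
)

```text
time_s: 20.7
ee_pos: [463.4, 18.1, 187.4]
tcp_rot: [-179.9, -0.1, -4.9]
wrist_force: [-0.4, 0.1, -4.5]
opening: 0.144
```

Emit:
apply_moves(
  targets=[
    [0,0,0.5,0,0,0,-1],
    [0,0,0,0,0,0,-1],
  ],
)

```text
time_s: 20.9
ee_pos: [463.4, 18.2, 186.9]
tcp_rot: [-179.9, -0.1, -4.9]
wrist_force: [-0.6, 0.9, -3.4]
opening: 0.146
```

Emit:
apply_moves(
  targets=[
    [0,0,0.5,0,0,0,-1],
    [0,0,0,0,0,0,-1],
  ],
)

```text
time_s: 21.1
ee_pos: [463.4, 18.1, 186.4]
tcp_rot: [-179.9, -0.1, -4.9]
wrist_force: [-0.2, -0.5, -4.1]
opening: 0.144
```

Emit:
apply_moves(
  targets=[
    [0,0,0.5,0,0,0,-1],
    [0,0,0,0,0,0,-1],
  ],
)

```text
time_s: 21.3
ee_pos: [463.5, 18.1, 186.0]
tcp_rot: [-179.9, -0.1, -4.9]
wrist_force: [0.4, -0.2, -3.8]
opening: 0.145
```

```bash
python3 - <<'E'
from post import *
st()
i=capture("scene")[:,:,::-1];j=capture("top")[:,:,::-1];np.save("s4.npy",i);np.save("t4.npy",j)
z=read_state()["ee_pos"][2]-55
fit({"scene":i,"top":j},[465,18.5,z,-5],free=(0,1,2,3))
pf({"scene":i,"top":j},[464,19,-5],zs=np.linspace(55,110,40),bad=[("top",(57,97)),("top",(57,-97)),("scene",(57,-97))])
a=cv2.resize(i[185:280,220:315],None,fx=4.2,fy=4.2,interpolation=cv2.INTER_CUBIC)
b=cv2.resize(j[165:260,215:310],None,fx=4.2,fy=4.2,interpolation=cv2.INTER_CUBIC)
cv2.imwrite("pics/seat.png",np.hstack([a,b]))
E
```

```text
21.3 [463.48  18.12 186.01] [-179.88   -0.15   -4.87] [ 0.43 -0.16 -3.83] 0.14516508151277352
scene ((-75, 115), (-75, -115)) 48 med res 0.03
scene ((-75, 115), (75, 115)) 48 med res -0.07
top ((-75, 115), (-75, -115)) 44 med res -0.20
top ((-75, -115), (75, -115)) 48 med res 0.06
[466.71  16.95 130.2   -4.53]
scene (-57, 97) off 0.0 sc 23 res 0.08
scene (-57, -97) off 0.0 sc 114 res -0.04
scene (57, 97) off 0.0 sc 88 res -0.01
top (-57, 97) off -0.1 sc 35 res 0.10
top (-57, -97) off 0.2 sc 99 res -0.12
[464.33  19.82  -5.09]
```

Emit:
apply_moves(
  targets=[
    [0,0,0.5,0,0,0,-1],
    [0,0,0,0,0,0,-1],
  ],
)

```text
time_s: 21.6
ee_pos: [463.6, 18.1, 185.8]
tcp_rot: [-179.9, -0.2, -4.9]
wrist_force: [0.6, 0.3, 0.8]
opening: 0.146
```

Emit:
apply_moves(
  targets=[
    [0,0,0.5,0,0,0,-1],
    [0,0,0,0,0,0,-1],
  ],
)

```text
time_s: 21.8
ee_pos: [463.6, 18.1, 185.8]
tcp_rot: [-179.9, -0.2, -4.9]
wrist_force: [-1.8, 0.5, 5.0]
opening: 0.146
```

Emit:
apply_moves(
  targets=[
    [0,0,0.5,0,0,0,-1],
    [0,0,0,0,0,0,-1],
  ],
)

```text
time_s: 22.0
ee_pos: [463.7, 18.1, 185.8]
tcp_rot: [-179.9, -0.2, -4.9]
wrist_force: [-3.6, 1.1, 9.0]
opening: 0.148
```

The shelf is down: z stopped at 185.8 mm and the wrist force rose to +9 N. Now I'll relieve the load slightly, open and withdraw.

Emit:
apply_moves(
  targets=[
    [0,0,-0.6,0,0,0,-1],
    [0,0,0,0,0,0,-1],
    [0,0,0,0,0,0,-0.5],
    [0,0,0,0,0,0,0],
    [0,0,0,0,0,0,0],
  ],
  force=15,
)

```text
time_s: 22.5
ee_pos: [463.5, 18.1, 184.9]
tcp_rot: [-179.9, -0.1, -4.9]
wrist_force: [0.1, 0.1, 0.4]
opening: 0.359
```

```bash
python3 - <<'E'
from post import *
st()
i=capture("scene")[:,:,::-1];j=capture("top")[:,:,::-1]
fit({"scene":i,"top":j},[465,18.5,133,-5],free=(0,1,2,3))
E
```

```text
22.5 [463.49  18.06 184.87] [-179.88   -0.14   -4.88] [0.13 0.09 0.42] 0.3592621181896451
scene ((-75, 115), (-75, -115)) 48 med res 0.07
scene ((-75, 115), (75, 115)) 48 med res -0.03
top ((-75, 115), (-75, -115)) 44 med res -0.11
top ((-75, -115), (75, -115)) 48 med res -0.06
[466.72  17.31 130.25  -4.58]
```

Released without a drop. I'll open a little more, lift clear and check again.

Emit:
apply_moves(
  targets=[
    [0,0,0,0,0,0,0.1],
    [0,0,-10,0,0,0,0.1],
    [0,0,-20,0,0,0,0.1],
    [0,0,-30,0,0,0,0.1],
    [0,0,-40,0,0,0,0.1],
  ],
)

```text
time_s: 23.1
ee_pos: [462.2, 18.1, 285.5]
tcp_rot: [-179.9, 0.0, -4.9]
wrist_force: [1.1, -0.3, -0.8]
opening: 0.553
```

Emit:
apply_moves(
  targets=[
    [0,0,-40,0,0,0,0.1],
    [-20,-40,-20,0,0,0,0.1],
    [-20,-40,-10,0,0,0,0.1],
    [-20,-40,0,0,0,0,0.1],
    [-20,-40,0,0,0,0,0.1],
  ],
)

```text
time_s: 23.6
ee_pos: [396.2, 185.3, 356.7]
tcp_rot: [-179.8, -0.3, -4.9]
wrist_force: [0.4, -0.2, 0.1]
opening: 0.548
```

Emit:
apply_moves(
  targets=[
    [-20,-40,0,0,0,0,0.1],
    [-20,-40,0,0,0,0,0.1],
    [0,-40,0,0,0,0,0.1],
    [0,-40,0,0,0,0,0.1],
    [0,0,0,0,0,0,0.1],
  ],
)

```text
time_s: 24.1
ee_pos: [370.1, 350.6, 355.4]
tcp_rot: [-179.8, -0.1, -4.6]
wrist_force: [0.6, -0.6, -0.3]
opening: 0.545
```

```bash
python3 - <<'E'
from prof import *
from post import pf
st()
i=capture("scene")[:,:,::-1];j=capture("top")[:,:,::-1]
im={"scene":i,"top":j};np.save("s5.npy",i);np.save("t5.npy",j)
for z in(131,134): fit(im,[465,18.5,z,-5])
v=fit(im,[465,18.5,133,-5],free=(0,1,2,3))
pf(im,[464,19,-5],zs=np.linspace(55,115,40),bad=[("top",(57,97)),("top",(57,-97)),("scene",(57,-97))])
# per-edge slopes: level check (edge offset at both ends)
for n in E:
    for e in E[n]:
        for a,b in((.1,.4),(.6,.9)): print(n,e,prof(im[n],n,[v[0],v[1],v[3]],e,v[2],a,b)[6:19])
# change of bystanders in top
d=np.abs(j.astype(int)-np.load("top0.npy").astype(int)).max(2)
for nm,p,z in(("grinder",(486,-262),68),("shaker",(390,-230),45),("timer",(638,206),30)):
    u=proj("top",[[*p,z]])[0].astype(int);print(nm,u,"changed px",(d[u[1]-14:u[1]+15,u[0]-12:u[0]+13]>40).sum())
E
```

```text
24.1 [370.09 350.59 355.45] [-179.79   -0.11   -4.62] [ 0.64 -0.58 -0.32] 0.5447104660377463
scene ((-75, 115), (-75, -115)) 48 med res 0.02
scene ((-75, 115), (75, 115)) 48 med res -0.00
top ((-75, 115), (-75, -115)) 46 med res 0.02
top ((-75, -115), (75, -115)) 48 med res 0.00
[466.27  16.96 131.    -4.52]
scene ((-75, 115), (-75, -115)) 48 med res -0.25
scene ((-75, 115), (75, 115)) 48 med res -0.05
top ((-75, 115), (-75, -115)) 47 med res 0.18
top ((-75, -115), (75, -115)) 48 med res -0.48
[464.66  19.38 134.    -5.05]
scene ((-75, 115), (-75, -115)) 48 med res -0.01
scene ((-75, 115), (75, 115)) 48 med res 0.03
top ((-75, 115), (-75, -115)) 48 med res -0.19
top ((-75, -115), (75, -115)) 48 med res 0.08
[467.58  16.22 129.42  -4.31]
scene (-57, 97) off -0.1 sc 26 res -0.00
scene (-57, -97) off 0.0 sc 110 res -0.00
scene (57, 97) off 0.0 sc 113 res 0.00
top (-57, 97) off 0.2 sc 36 res 0.00
top (-57, -97) off 0.1 sc 103 res 0.00
[464.71  19.14  -5.4 ]
scene ((-75, 115), (-75, -115)) [69 74 78 69 61 47 32 20 17 18 19 18 18]
scene ((-75, 115), (-75, -115)) [ 76  71  77  78  68  53  14 -40 -53 -38 -25 -16 -15]
scene ((-75, 115), (75, 115)) [76 78 80 78 70 58 43 26 11  9  7  6  5]
scene ((-75, 115), (75, 115)) [ 74  75  79  78  67  51  30   8  -8 -13 -12 -12 -11]
top ((-75, 115), (-75, -115)) [97 91 81 77 82 78 66 53 45 47 53 63 68]
top ((-75, 115), (-75, -115)) [96 96 88 78 77 86 84 68 56 56 60 65 68]
top ((-75, -115), (75, -115)) [ 44  77  94  99 100 100  99  98  98  99  98  97  96]
top ((-75, -115), (75, -115)) [25 51 78 92 82 56 26  7 -1 -1 -1 -1 -1]
grinder [356 234] changed px 0
shaker [340 261] changed px 0
timer [231 173] changed px 14
```

```bash
python3 -c "
from workcell import *
print(finish_job())"
```

```text
the job is handed in; nothing more can be done
None
```

I stood the loose jar in the middle place of the lower shelf. I then gripped the upper shelf by its handle, lifted it off the stand, levelled it and lowered it over the four posts. I let go once it was down, and handed the job in at about 24 s. `finish_job` gave no verdict.

**Jar:** the picture after placing shows it upright between the other two jars.

**Shelf going down:** nothing resisted until the height stopped changing and the wrist force rose to about +9 N. I eased the load before opening, and the wrist force then read about 0.4 N.

**Final position:** with the height set to 134 mm, the shelf comes out at about (464.7, 19.4) mm with yaw -5.1°. The posts come out at (464.7, 19.1) mm with yaw -5.4°.

**Bystanders:** the grinder and shaker show no changed pixels. The timer area shows 14 changed pixels; I take that to be the arm's shadow but did not check it further.

Some checks disagreed:
- **Rack position:** my first estimate, from hand-picked post tips, was about 6 mm too near in x. I corrected it from the post sides and lower-shelf edges before lowering.
- **Shelf height:** with the height left free, the edge fit gave 129–130 mm instead of 134 mm. Over the crowded background below it, I trusted the contact stop instead. The hand stopped about 3 mm lower than I expected, probably because I gripped the bar slightly off its centre height.
- **Final look:** I had used all 12 pictures, so the seated shelf was checked only by numbers.

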